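# Return the reagents to their spill trays

## Robot

A 6-joint arm with a two-finger parallel gripper is mounted at the origin on the work surface. World frame = base frame: x ahead of the robot, y to its left, z up, the work surface at z = 0. Lengths are in m, angles in rad, forces in N, time in s.
With the tool pointing down it reaches from about 0.25 to 0.725 m from the base axis. Payload 4 kg.
Tool frame: the origin (TCP) lies at the very end of the fingers, on their centre line; the grasp point (between the pads) lies 19 mm behind it; z points along the fingers, y is the direction in which the jaws open and shut (so a half turn about z gives the same grasp; the last joint's range is limited). The gripper opens to 85 mm and grips with 20 to 120 N. Pads are 22 mm wide; open, the fingers measure 114 mm over their backs; the gripper's body (76 mm by 85 mm) begins 54 mm behind the grasp point. The pads swing forward as they close: fully open they stand 13 mm farther back than shut.
Start: joints at [1.266, 0.241, 0.005, 1.335, 0, 1.571], TCP at [0.15, 0.477, 0.205] pointing down, gripper open.
Joint ranges: [-2.72, 2.72], [-1.05, 1.87], [-1.09, 1.28], [-1.99, 2.15], [-1.42, 1.44], [-3.14, 3.14]. Speed limits (rad/s): [2.79, 2.79, 3.14, 3.14, 3.14, 3.14].

## Interface

Orientations are given as a unit quaternion [x, y, z, w].
In Python, from workcell import bot gives the robot as it stands.
- The arm moves only by the shell command python3 -m crank 'ROWS'. ROWS is JSON, a list that holds one entry, the list of rows, each a list of 5 numbers: the shift along the tool's x, y, z in mm, then the turn about the tool's z in degrees, then the closure in counts, from 0 (fully open) to 255 (shut). In form: [[[tx, ty, tz, turn, grip], ...]]. A call has 1 to 12 rows; each row shifts and turns the pose as measured when the row begins, along the tool's axes as they then stand; what a row does not reach is not made up. A row lasts 1/8 s, in which the tool goes at most 62.5 mm and 10.7 degrees, less where a joint would pass 70% of its speed; a pose out of reach is approached as far as the arm can. A call is refused whole if a number of a shift passes 62.5 or a number of a turn 10.7, either way. A call with a gripper value outside its range is refused whole. The fingers move at their own pace and stop on an object; the grip force is fixed at half the most. Time passes only in rows, so rows that do not move let the fingers close. It gives the time, the measured TCP pose, the force and the opening at its end, in the units of the state.
- bot.get_obs(): the state, without advancing time (a new reading comes with each control period).
- bot.camera(name): name is "scene" or "top"; returns a dict with "img" (384x512x3 uint8, blue, green, red), "depth" (384x512 float32, m along the optical axis (not along the pixel's ray), 0 where there is no reading), "fx", "fy", "cx", "cy" (pixels), "D" ([k1, k2, p1, p2, k3] as OpenCV has them; the pictures are not rectified), "R" (3x3) and "t" (3): a world point X has camera coordinates R X + t. Camera axes: x right, y down, z forward; pixel columns grow to the right and rows downward; lengths in m; the calibration is good to about 2 mm. A picture is of the moment at which its call begins.
- bot.job_done(): hands the job in, once; it reports no verdict.
The state is a dict: "clock": time; "joint_pos": joint angles; "joint_vel": joint speeds; "tau": joint torques, N m; "eef_pos": TCP position; "tool_rot": TCP orientation; "ft_force": force on the tool from outside, world axes, zero at the start; "ft_torque": the same for the moment, N m; "grip_width": finger opening in m.
Only numpy, scipy, OpenCV 4.12 (cv2) and the standard library are available. Lean on these libraries where they do the work, as an engineer would, in place of code of your own. Each camera call takes 0.05 s, during which the arm holds its last target.

## Task

Tidy the fume-cupboard bench: stand each of the four amber containers (wide round, slim round, square, oblong) in the middle of the spill tray whose outline matches its foot, flat on the tray floor, with the square and oblong ones lined up with their trays. Keep the containers upright and set them down gently rather than dropping them, leave the two stoppered volumetric flasks standing where they are, and let go of everything at the end.

Things in the scene. Friction and masses are not known exactly. Their poses are not given: they have to be found in the camera images.
- wide_bottle_mid (a point): The wide round bottle: amber glass, 102 mm tall, body 68 mm in diameter and 50 mm high, then a shoulder that narrows to a neck of 30 mm diameter at 62 mm; a round black screw cap, 36 mm in diameter, covers 80 to 102 mm above the underside and is fixed, a good place to grip from above. About 0.18 to 0.37 kg. Its origin is on its upright axis, half-way up, 51 mm above its underside; z is up.
- slim_bottle_mid (a point): The slim round bottle: amber glass, 102 mm tall, body 42 mm in diameter and 56 mm high, then a shoulder that narrows to a neck of 20 mm diameter at 68 mm; a fixed round black cap, 26 mm in diameter, covers 80 to 102 mm above the underside, to grip from above. About 0.08 to 0.17 kg. Its origin is on its upright axis, half-way up, 51 mm above its underside; z is up.
- square_bottle_mid (a point): The square bottle: amber glass, 102 mm tall, body 50 x 50 mm and 50 mm high, then a shoulder that narrows to a round neck of 26 mm diameter at 62 mm; a fixed round black cap, 32 mm in diameter, covers 80 to 102 mm above the underside, to grip from above. About 0.14 to 0.28 kg. Its origin is on its upright axis, half-way up, 51 mm above its underside; z is up. x and y are square to its sides.
- stain_box_mid (a point): The oblong staining box: amber glass with a fixed black lid, 80 mm long (x) by 44 mm wide (y), lid top at 60 mm, with a bar handle on the lid: 50 mm long along x, 12 mm thick along y, from 82 to 102 mm above the underside, on two legs centred 21 mm either side of the middle. Grip the bar across its thickness from above. About 0.15 to 0.31 kg. Its origin is on its upright axis, half-way up, 51 mm above its underside; z is up.
- wide_tray_floor (a point): Fixed grey plastic spill tray, floor 4 mm thick, rim 4 mm thick and 12 mm high above the bench. The point is the centre of its inner floor, 4 mm above the bench; z is up. The larger round one, 86 mm inside and 94 mm outside diameter, for the wide round bottle.
- slim_tray_floor (a point): Fixed grey plastic spill tray, floor 4 mm thick, rim 4 mm thick and 12 mm high above the bench. The point is the centre of its inner floor, 4 mm above the bench; z is up. The smaller round one, 60 mm inside and 68 mm outside diameter, for the slim round bottle.
- square_tray_floor (a point): Fixed grey plastic spill tray, floor 4 mm thick, rim 4 mm thick and 12 mm high above the bench. The point is the centre of its inner floor, 4 mm above the bench; z is up. The square one, 68 x 68 mm inside and 76 x 76 mm outside, for the square bottle; x and y are square to its sides.
- oblong_tray_floor (a point): Fixed grey plastic spill tray, floor 4 mm thick, rim 4 mm thick and 12 mm high above the bench. The point is the centre of its inner floor, 4 mm above the bench; z is up. The oblong one, 98 mm (x) by 62 mm (y) inside and 106 x 70 mm outside, for the staining box; x is its long direction.
- flask_a_mid (a point): A small stoppered clear glass volumetric flask, the one on the robot's left (+y) half, standing loose among the containers and trays, light and easily knocked: 132 mm tall, bulb 50 mm in diameter up to about 50 mm, neck 14 mm, yellow stopper 21 mm in diameter on top. Not to be moved. The point is on its axis, 66 mm above its underside.
- flask_b_mid (a point): A small stoppered clear glass volumetric flask, the one on the robot's right (-y) half, standing loose among the containers and trays, light and easily knocked: 132 mm tall, bulb 50 mm in diameter up to about 50 mm, neck 14 mm, yellow stopper 21 mm in diameter on top. Not to be moved. The point is on its axis, 66 mm above its underside.
Mind the look-alikes: they are no part of the job. What is shaped like the part that bears slim_bottle_mid but green or purple is not meant.

How it is judged:
At the end, for the whole second after the job is handed in: Each container is upright (0.08 rad), at rest on its own tray's floor, axis within 12 mm of the tray's centre, middle 47 to 55 mm above the floor; box and square bottle aligned with their trays to 0.25 rad (square: any quarter turn). Flasks upright (0.1 rad), within 20 mm of their start (horizontal distance between wide_bottle_mid and wide_tray_floor below 0.012 m and z of wide_bottle_mid in the frame of wide_tray_floor between 0.047 and 0.055 m and angle between each of wide_bottle_mid, slim_bottle_mid, square_bottle_mid, stain_box_mid's own z axis and vertical below 0.08 rad and linear speed of each of wide_bottle, slim_bottle, square_bottle, stain_box below 0.02 m/s and horizontal distance between slim_bottle_mid and slim_tray_floor below 0.012 m and z of slim_bottle_mid in the frame of slim_tray_floor between 0.047 and 0.055 m and horizontal distance between square_bottle_mid and square_tray_floor below 0.012 m and z of square_bottle_mid in the frame of square_tray_floor between 0.047 and 0.055 m and (angle between the x axis of square_bottle_mid and the x axis of square_tray_floor, either way round below 0.25 rad or angle between the x axis of square_bottle_mid and the y axis of square_tray_floor, either way round below 0.25 rad) and horizontal distance between stain_box_mid and oblong_tray_floor below 0.012 m and z of stain_box_mid in the frame of oblong_tray_floor between 0.047 and 0.055 m and angle between the x axis of stain_box_mid and the x axis of oblong_tray_floor, either way round below 0.25 rad and distance of each of flask_a_mid, flask_b_mid from where it was at the start of the episode below 0.02 m and angle between each of flask_a_mid, flask_b_mid's own z axis and vertical below 0.1 rad); the robot touches nothing.
It fails at once if a volumetric flask is shifted by more than 20 mm or tipped (distance of any of flask_a_mid, flask_b_mid from where it was at the start of the episode above 0.02 m or angle between any of flask_a_mid, flask_b_mid's own z axis and vertical above 0.4 rad).
It fails at once if a container leans more than about 35 degrees (angle between any of wide_bottle_mid, slim_bottle_mid, square_bottle_mid, stain_box_mid's own z axis and vertical above 0.6 rad).
It fails at once if a container is dropped: it falls faster than 0.5 m/s with no finger touching it (a fall of more than about 13 mm) ((contact force between the fingers and wide_bottle below 0.02 N and linear speed of wide_bottle above 0.5 m/s) or (contact force between the fingers and slim_bottle below 0.02 N and linear speed of slim_bottle above 0.5 m/s) or (contact force between the fingers and square_bottle below 0.02 N and linear speed of square_bottle above 0.5 m/s) or (contact force between the fingers and stain_box below 0.02 N and linear speed of stain_box above 0.5 m/s)).
It also fails if it takes over 122 s, if anything falls off the work surface, if the arm or the gripper's body presses on something with over 40 N, if the wrist force passes 120 N, or if a joint passes its speed limit or range.

## Working session

There is one attempt and no reset: what is moved stays moved. The work goes in short steps, Python scripts to look and compute and a shell command to move; the robot and the scene stay as the last step left them, time stands still between calls to the robot, and variables do not carry over. Pictures are saved under pics/ and viewed, and the job is handed in when it is done.

```bash
ls; mkdir -p pics; python3 - <<'E'
from workcell import bot
import cv2,numpy as np
o=bot.get_obs();print({k:np.round(v,3).tolist() for k,v in o.items()})
for n in("top","scene"):
    c=bot.camera(n);cv2.imwrite(f"pics/{n}0.png",c["img"]);np.savez(f"{n}0.npz",**c)
    print(n,c["fx"],c["fy"],c["cx"],c["cy"],c["D"],np.round(c["R"],3).tolist(),c["t"])
E
```

```text
pics
{'clock': 0.0, 'joint_pos': [1.266, 0.241, 0.004, 1.335, -0.0, 1.571], 'joint_vel': [0.0, 0.002, 0.0, -0.0, 0.001, -0.001], 'tau': [0.0, -37.232, 25.241, 0.017, 0.0, 0.0], 'eef_pos': [0.15, 0.476, 0.205], 'tool_rot': [0.152, 0.988, -0.001, -0.0], 'ft_force': [0.986, -0.49, 0.196], 'ft_torque': [0.005, -0.001, -0.003], 'grip_width': 0.085}
top 358.5737241741469 358.5737241741469 254.78238342934242 190.3665154912575 [0.03158352 0.         0.         0.         0.        ] [[-0.022, -0.999, -0.034], [-0.997, 0.024, -0.08], [0.081, 0.032, -0.996]] [0.00293216 0.48236934 0.91193562]
scene 372.3241864066159 372.3241864066159 261.31909265062126 183.02855159504827 [0.01206013 0.         0.         0.         0.        ] [[-0.059, 0.998, 0.0], [0.649, 0.038, -0.76], [-0.759, -0.045, -0.65]] [ 0.06029846 -0.24964601  1.33899295]
```

View pics/top0.png

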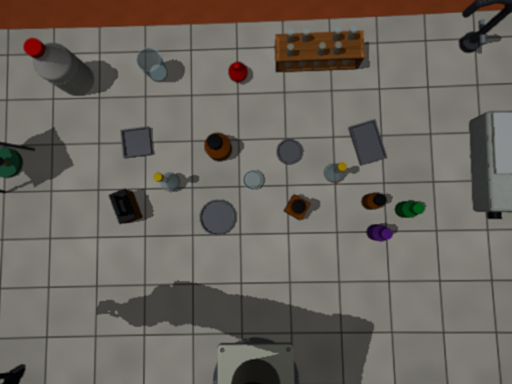

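View pics/scene0.png

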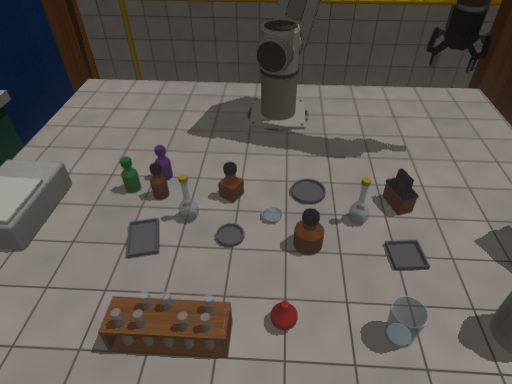

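The top view shows the containers at wide (217,147), square (297,207), slim (373,200) and box (125,206). The trays are at square (137,142), wide (218,217), slim (290,151) and oblong (367,142). The flasks are at (172,182) and (334,172).

There are three slim-bottle candidates: amber (373,200), green (408,209) and purple (378,232). The amber one matches the description. I'll confirm it in an enlarged crop and measure everything.

```bash
cat > h.py <<'E'
import numpy as np,cv2
from workcell import bot
def grab(n): 
    return bot.camera(n)
def ray(c,uv,z):
    K=np.array([[c["fx"],0,c["cx"]],[0,c["fy"],c["cy"]],[0,0,1.]])
    uv=np.asarray(uv,float).reshape(-1,1,2)
    p=cv2.undistortPoints(uv,K,np.asarray(c["D"],float)).reshape(-1,2)
    d=np.c_[p,np.ones(len(p))]@c["R"]; o=-c["R"].T@c["t"]
    s=(z-o[2])/d[:,2]
    return o+d*s[:,None]
def cloud(c):
    h,w=c["depth"].shape
    u,v=np.meshgrid(np.arange(w),np.arange(h))
    K=np.array([[c["fx"],0,c["cx"]],[0,c["fy"],c["cy"]],[0,0,1.]])
    p=cv2.undistortPoints(np.stack([u,v],-1).reshape(-1,1,2).astype(float),K,np.asarray(c["D"],float)).reshape(-1,2)
    d=np.c_[p,np.ones(len(p))]*c["depth"].reshape(-1,1)
    return ((d-c["t"])@c["R"]).reshape(h,w,3)
E
python3 - <<'E'
from h import *
c=dict(np.load("top0.npz"))
P=cloud(c)
cv2.imwrite("pics/crop0.png",cv2.resize(c["img"][110:250,95:430],None,fx=2.38,fy=2.38,interpolation=cv2.INTER_CUBIC))
Z=P[...,2]; print(np.median(Z[250:330,200:300]),(c["depth"]==0).mean())
for lo,hi in((.092,.112),(.12,.145),(.006,.018)):
    m=((Z>lo)&(Z<hi)&(c["depth"]>0)).astype(np.uint8)
    n,l,s,ce=cv2.connectedComponentsWithStats(m)
    for i in range(1,n):
        if s[i,4]>12:
            q=P[l==i]; print(lo,np.round(ce[i]),s[i,4],np.round(q.mean(0),4),np.round((q.max(0)+q.min(0))/2,4),np.round(q.max(0)-q.min(0),4))
E
```

```text
-0.0005311922929632752 0.0038960774739583335
0.092 [490.  24.] 47 [ 0.8541 -0.5743  0.102 ] [ 0.8561 -0.5758  0.1021] [0.015  0.0111 0.0193]
0.092 [337.  32.] 54 [ 0.8537 -0.2164  0.1048] [ 0.8554 -0.2168  0.1014] [0.0172 0.0149 0.0176]
0.092 [353.  30.] 62 [ 0.8546 -0.2542  0.1051] [ 0.8562 -0.2549  0.101 ] [0.0172 0.0152 0.0179]
0.092 [290.  33.] 64 [ 0.8545 -0.1033  0.1048] [ 0.8559 -0.1035  0.1013] [0.0158 0.0176 0.0172]
0.092 [306.  33.] 52 [ 0.8538 -0.142   0.1047] [ 0.8554 -0.1429  0.1013] [0.0158 0.0145 0.0177]
0.092 [289.  48.] 52 [ 0.819  -0.1019  0.1051] [ 0.8207 -0.1016  0.1016] [0.0153 0.0143 0.0187]
0.092 [322.  46.] 55 [ 0.8189 -0.1794  0.1047] [ 0.8207 -0.1797  0.1015] [0.0161 0.0149 0.0188]
0.092 [337.  46.] 55 [ 0.8184 -0.217   0.1049] [ 0.8191 -0.2174  0.1017] [0.0164 0.0153 0.0171]
0.092 [67. 72.] 212 [0.7768 0.4416 0.102 ] [0.7918 0.4562 0.1019] [0.0807 0.0653 0.0197]
0.092 [503. 142.] 549 [ 0.575  -0.5909  0.0933] [ 0.5737 -0.5914  0.095 ] [0.1417 0.041  0.0061]
0.092 [214. 141.] 182 [0.5968 0.0849 0.1011] [0.5973 0.0862 0.0983] [0.0343 0.0362 0.0121]
0.092 [  3
[... 2105 characters left out ...]
0.5131 -0.0012  0.0111] [0.0538 0.0529 0.0101]
0.006 [  3. 191.] 13 [0.4965 0.6574 0.0119] [0.4963 0.6582 0.0113] [0.0077 0.0078 0.0089]
0.006 [137. 204.] 41 [0.4539 0.3039 0.012 ] [0.4535 0.3043 0.0119] [0.0718 0.0261 0.0116]
0.006 [364. 202.] 18 [ 0.4468 -0.2874  0.0126] [ 0.4471 -0.2894  0.0119] [0.0338 0.0096 0.0116]
0.006 [217. 217.] 185 [0.417  0.0927 0.0108] [0.4147 0.0936 0.0107] [0.0916 0.0918 0.0093]
0.006 [397. 210.] 20 [ 0.4245 -0.3709  0.0121] [ 0.4248 -0.3724  0.0119] [0.0333 0.0103 0.0098]
0.006 [368. 231.] 17 [ 0.3706 -0.2964  0.0109] [ 0.3702 -0.2986  0.0115] [0.0329 0.0108 0.0106]
0.006 [256. 359.] 2160 [ 0.0581 -0.0007  0.0114] [0.0481 0.0005 0.0119] [0.0959 0.1931 0.0117]
```

View pics/crop0.png

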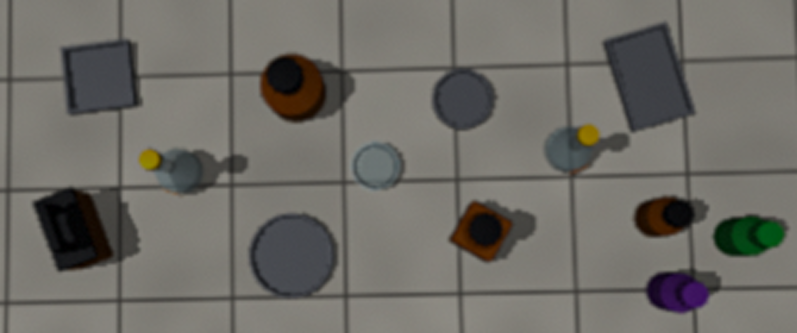

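The enlarged crop confirms it: the amber slim bottle is at crop (665,215), with green at (750,235) and purple at (678,292) beside it. Next I need refined centres and angles.

```bash
python3 - <<'E'
from h import *
c=dict(np.load("top0.npz")); s=dict(np.load("scene0.npz"))
def ang(v): return np.degrees(np.arctan2(v[1],v[0]))
for n,cam in (("top",c),("scene",s)):
    P=cloud(cam); Z=P[...,2]; print(n)
    m=((Z>.097)&(Z<.108)&(cam["depth"]>0)).astype(np.uint8)
    nn,l,st,ce=cv2.connectedComponentsWithStats(m)
    for i in range(1,nn):
        q=P[l==i]; a=q.mean(0)
        if len(q)<25 or not(.3<a[0]<.7 and abs(a[1])<.4): continue
        r=cv2.minAreaRect(q[:,:2].astype(np.float32)*1000)
        print("cap",np.round(ce[i]),len(q),np.round(a,4),np.round(r[0],1),np.round(r[1],1),round(r[2],1))
    # flasks
    hsv=cv2.cvtColor(cam["img"],cv2.COLOR_BGR2HSV)
    m=((Z>.122)&(Z<.138)&(hsv[...,1]>120)).astype(np.uint8); nn,l,st,ce=cv2.connectedComponentsWithStats(m)
    for i in range(1,nn):
        q=P[l==i]
        if len(q)>25 and abs(q.mean(0)[1])<.35: print("stopper",np.round(q.mean(0),4))
    # trays: grey-bluish dark
    v=cam["img"].astype(int)
    g=((hsv[...,2]<130)&(hsv[...,2]>40)&(hsv[...,1]<90)&(Z<.016)&(Z>.0015)).astype(np.uint8)
    g=cv2.morphologyEx(g,cv2.MORPH_OPEN,np.ones((3,3)))
    cs,_=cv2.findContours(g,cv2.RETR_EXTERNAL,cv2.CHAIN_APPROX_NONE)
    for k in cs:
        if cv2.contourArea(k)<150: continue
        w=ray(cam,k.reshape(-1,2),.012)[:,:2].astype(np.float32)*1000
        a=w.mean(0)
        if not(300<a[0]<720 and abs(a[1])<420): continue
        r=cv2.minAreaRect(w); cc=cv2.minEnclosingCircle(w)
        print("tray",np.round(k.reshape(-1,2).mean(0)),np.round(r[0],1),np.round(r[1],1),round(r[2],1),"circ",np.round(cc[0],1),round(cc[1],1))
E
```

```text
top
cap [214. 141.] 174 [0.597  0.0854 0.1013] [596.6  85.1] [35.  34.7] 32.7
cap [115. 205.] 110 [0.4478 0.3221 0.1012] [448.7 323. ] [49.6 11.9] 20.9
cap [381. 199.] 100 [ 0.4476 -0.3036  0.1009] [ 447.8 -303.7] [24.9 24.9] 61.1
cap [299. 206.] 145 [ 0.4365 -0.1133  0.1013] [ 437.6 -112.9] [30.6 30.6] 88.6
cap [418. 208.] 109 [ 0.4256 -0.3865  0.1007] [ 426.1 -387.2] [25.2 26.7] 68.6
cap [387. 233.] 103 [ 0.3692 -0.3128  0.1009] [ 369.6 -313.1] [24.8 23. ] 89.8
stopper [ 0.5233 -0.2098  0.1311]
stopper [0.5105 0.2119 0.1311]
tray [217. 218.] [415.8  94.8] [89.1 88.5] 88.8 circ [415.2  93.8] 47.1
tray [253. 179.] [513.8  -4.4] [51.9 44.7] 33.7 circ [512.2  -1.6] 26.6
tray [284. 150.] [588.5 -83.8] [35.1 67.8] 73.3 circ [584.7 -96.3] 34.0
tray [137. 141.] [620.4 303.1] [78.  68.1] 5.6 circ [621.2 298. ] 45.5
tray [364. 141.] [ 601.8 -304. ] [106.6  71.2] 14.2 circ [ 601.3 -304.3] 60.2
scene
cap [159. 147.] 53 [ 0.3736 -0.3137  0.1012] [ 372.4 -313.8] [27.  22.9] 29.1
cap [125. 159.] 61 [ 0.4312 -0.3879  0.1012] [ 430.4 -388.1] [23.6 25. ] 26.6
cap [154. 166.] 54 [ 0.4531 -0.3047  0.0998] [ 452.6 -304.7] [25.2 22.5] 17.4
cap [230. 166.] 84 [ 0.4418 -0.1147  0.0996] [ 440.8 -113.8] [30.7 30.5] 56.5
cap [406. 175.] 76 [0.4529 0.3214 0.0995] [451.7 321.2] [50.2 13. ] 19.9
cap [311. 215.] 163 [0.6031 0.0835 0.1   ] [601.5  83.7] [35.  35.9] 46.0
stopper [ 0.5311 -0.2118  0.1289]
stopper [0.5167 0.2103 0.1286]
tray [406. 254.] [627.5 303.3] [80.7 80.2] 6.4 circ [627.6 304.2] 55.3
tray [140. 249.] [ 631.8 -298.9] [71.5 69.5] 15.2 circ [ 630.9 -298.3] 48.4
```

```bash
python3 - <<'E'
from h import *
c=dict(np.load("top0.npz")); s=dict(np.load("scene0.npz"))
A=[]
for cam in(c,s):
    P=cloud(cam); 
    for lo,hi in((.005,.05),(.02,.058)):
        m=(np.hypot(P[...,0]-.438,P[...,1]+.113)<.045)&(P[...,2]>lo)&(P[...,2]<hi)
        q=P[m][:,:2].astype(np.float32)*1000
        r=cv2.minAreaRect(q); print(len(q),np.round(r[0],1),np.round(r[1],1),round(r[2],1)); 
    A.append(q)
r=cv2.minAreaRect(np.vstack([A[0],A[1]-[4,-1]]).astype(np.float32));print(r)
P=cloud(c)
for n,(x,y),R in(("slim",(.584,-.099),.045),("square",(.6205,.3065),.06),("wide",(.415,.094),.055),("obl",(.602,-.304),.07)):
    m=(np.hypot(P[...,0]-x,P[...,1]-y)<R)&(P[...,2]>.0015)&(P[...,2]<.02)
    q=P[m][:,:2].astype(np.float32)*1000
    r=cv2.minAreaRect(q);print(n,len(q),np.round(r[0],1),np.round(r[1],1),round(r[2],1),"mean",q.mean(0))
E
```

```text
158 [ 436.4 -113. ] [50.  49.9] 58.6
250 [ 436.4 -113.1] [49.9 49.9] 58.8
395 [ 441.  -115.1] [52.1 52.8] 58.8
347 [ 441.  -115.1] [52.1 52.8] 58.8
((437.03369140625, -114.07699584960938), (52.111698150634766, 52.80992889404297), 58.76243209838867)
slim 518 [583.3 -95.1] [83.5 80.4] 6.6 mean [585.0119  -99.21575]
square 892 [621.7 304.4] [116.  115.1] 3.3 mean [620.8403  307.13693]
wide 939 [418.4  94.9] [ 99.4 105.4] 3.7 mean [415.7779   94.19254]
obl 1125 [ 600.8 -300.5] [133.6 128.4] 21.3 mean [ 602.5336  -305.29306]
```

```bash
cat > go.py <<'E'
import sys
from h import *
from scipy.spatial.transform import Rotation as R
o=bot.get_obs(); M=R.from_quat(o["tool_rot"]).as_matrix(); p=np.array(o["eef_pos"])*1000
th=np.degrees(np.arctan2(M[1,0],M[0,0]))%360
x,y,z,t=map(float,sys.argv[1:5])
print("t",round(float(o["clock"]),2),"tcp",np.round(p,1),"theta",round(th,1),"j6 deg",round(np.degrees(o["joint_pos"][5]),1),"w",np.round(o["grip_width"],4),"F",np.round(o["ft_force"],1),"tilt",round(np.degrees(np.arccos(-M[2,2])),2))
turn=(-(t-th)+180)%360-180
# tool axes after the turn
a=np.radians(t); X=np.array([np.cos(a),np.sin(a)]);Y=np.array([np.sin(a),-np.cos(a)])
d=np.array([x,y,z])-p
print("turn first",round(turn,1),"| then tool shift",np.round([d[:2]@X,d[:2]@Y,-d[2]],1),"| no-turn shift",np.round(M.T@d,1))
E
python3 go.py 598 85 205 162.5
```

```text
t 0.1 tcp [149.9 476.4 204.6] theta 162.5 j6 deg 90.0 w 0.0857 F [0.3 0.8 0.2] tilt 0.11
turn first 0.0 | then tool shift [-5.451e+02 -2.385e+02 -4.000e-01] | no-turn shift [-5.449e+02 -2.389e+02  1.000e-01]
```

```bash
python3 -m crank '[[[-45,-20,0,0,0],[-45,-20,0,0,0],[-45,-20,0,0,0],[-45,-20,0,0,0],[-45,-20,0,0,0],[-45,-20,0,0,0],[-45,-20,0,0,0],[-45,-20,0,0,0],[-45,-20,0,0,0],[-45,-20,0,0,0],[-45,-20,0,0,0],[-45,-20,0,0,0]]]'; python3 go.py 598 85 205 162.5
```

```text
clock: 1.6
eef_pos: [0.6031, 0.0758, 0.199]
tool_rot: [0.147, 0.989, -0.003, -0.004]
ft_force: [0.4, 1.0, 1.6]
grip_width: 0.0854
t 1.6 tcp [603.1  75.8 199. ] theta 163.0 j6 deg 24.3 w 0.0854 F [0.4 1.  1.6] tilt 0.57
turn first 0.5 | then tool shift [ 7.6  7.3 -6. ] | no-turn shift [ 7.6  7.3 -6. ]
```

```bash
python3 -m crank '[[[8,7,20,0,0],[0,0,30,0,0],[0,0,30,0,0],[0,0,0,0,0]]]'; python3 go.py 598 85 75 162.5;python3 - <<'E'
from h import *
c=grab("scene");cv2.imwrite("pics/s1.png",cv2.resize(c["img"][100:290,200:420],None,fx=3,fy=3))
E
```

```text
clock: 2.1
eef_pos: [0.5986, 0.08, 0.1133]
tool_rot: [0.151, 0.988, -0.004, -0.006]
ft_force: [-0.3, 0.1, -0.1]
grip_width: 0.0851
t 2.1 tcp [598.6  80.  113.3] theta 162.6 j6 deg 25.1 w 0.0851 F [-0.3  0.1 -0.1] tilt 0.8
turn first 0.1 | then tool shift [ 2.   4.6 38.3] | no-turn shift [ 1.7  5.  38.3]
```

View pics/s1.png

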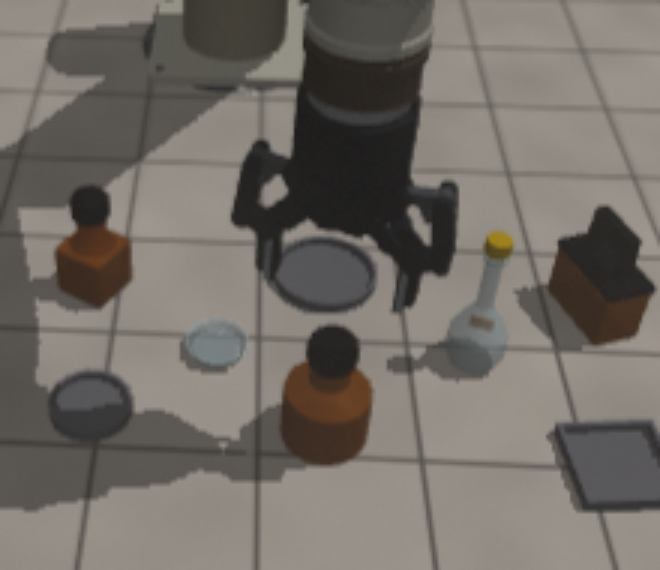

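```bash
python3 - <<'E'
from h import *
c=dict(np.load("scene0.npz"))
for z in(.113,.126): print(ray(c,[[288,190],[333,201],[310.5,195.5]],z))
E
```

```text
[[0.540133   0.0327035  0.113     ]
 [0.57104561 0.1324905  0.113     ]
 [0.55585079 0.08344087 0.113     ]]
[[0.5548387  0.0321618  0.126     ]
 [0.58504267 0.12966129 0.126     ]
 [0.57019618 0.08173607 0.126     ]]
```

```bash
python3 - <<'E'
from h import *
c=grab("scene");P=cloud(c)
m=(np.hypot(P[...,0]-.598,P[...,1]-.085)<.075)&(P[...,2]>.108)&(P[...,2]<.16)
for lo in np.arange(.108,.16,.008):
    k=m&(P[...,2]>=lo)&(P[...,2]<lo+.008); q=P[k]
    for nm,s in(("L",q[q[:,1]<.08]),("R",q[q[:,1]>=.08])):
        if len(s): print(round(lo,3),nm,len(s),np.round(s.mean(0),3),np.round(s.max(0),3))
E
```

```text
0.148 L 4 [0.594 0.035 0.155] [0.598 0.039 0.156]
0.148 R 2 [0.625 0.123 0.156] [0.626 0.125 0.156]
0.156 L 8 [0.592 0.036 0.159] [0.599 0.042 0.16 ]
0.156 R 6 [0.625 0.123 0.158] [0.627 0.128 0.159]
```

```bash
python3 - <<'E'
from h import *
c=grab("scene");P=cloud(c)
print(bot.get_obs()["eef_pos"])
for u in(288,289,290):
  for v in range(184,198,2): print(u,v,c["img"][v,u],np.round(P[v,u],3))
for u in(332,334):
  for v in range(192,208,2): print(u,v,c["img"][v,u],np.round(P[v,u],3))
E
```

```text
[0.6018657  0.08058221 0.11771938]
288 184 [52 52 53] [0.595 0.03  0.178]
288 186 [61 60 60] [0.601 0.03  0.178]
288 188 [59 59 59] [0.6   0.03  0.172]
288 190 [67 67 67] [0.599 0.031 0.165]
288 192 [87 90 92] [0.599 0.031 0.16 ]
288 194 [125 132 139] [ 0.427  0.038 -0.002]
288 196 [132 139 145] [0.437 0.038 0.   ]
289 184 [66 66 66] [0.599 0.032 0.182]
289 186 [66 66 65] [0.599 0.032 0.176]
289 188 [64 64 64] [0.598 0.032 0.17 ]
289 190 [65 65 64] [0.601 0.033 0.167]
289 192 [64 65 65] [0.598 0.033 0.159]
289 194 [81 85 89] [ 0.426  0.04  -0.003]
289 196 [129 137 142] [ 0.435  0.04  -0.002]
290 184 [53 54 54] [0.601 0.034 0.183]
290 186 [54 54 55] [0.602 0.034 0.179]
290 188 [47 47 48] [0.601 0.034 0.173]
290 190 [42 43 45] [0.598 0.035 0.164]
290 192 [44 46 47] [0.6   0.035 0.16 ]
290 194 [80 84 88] [ 0.425  0.043 -0.003]
290 196 [104 110 115] [ 0.435  0.043 -0.002]
332 192 [78 82 86] [ 0.412  0.158 -0.002]
332 194 [71 75 78] [ 0.418  0.157 -0.003]
332 196 [48 49 50] [0.626 0.118 0.177]
332 198 [43 44 46] [0.626 0.118 0.172]
332 200 [54 55 55] [0.625 0.119 0.166]
332 202 [62 63 62] [0.626 0.12  0.161]
332 204 [119 126 130] [ 0.458  0.154 -0.003]
332 206 [131 138 145] [ 0.467  0.153 -0.002]
334 192 [66 65 65] [0.628 0.12  0.19 ]
334 194 [67 66 66] [0.627 0.121 0.184]
334 196 [66 65 65] [0.627 0.122 0.178]
334 198 [63 64 63] [0.628 0.122 0.174]
334 200 [64 63 63] [0.626 0.123 0.167]
334 202 [76 77 78] [0.629 0.123 0.164]
334 204 [85 88 92] [0.624 0.125 0.154]
334 206 [86 90 95] [ 0.467  0.158 -0.002]
```

```bash
python3 -m crank '[[[0,0,-10,0,130],[0,0,0,0,130],[0,0,0,0,130],[0,0,0,0,130],[0,0,0,0,130],[0,0,0,0,130]]]'; python3 - <<'E'
from h import *
c=grab("scene");P=cloud(c)
cv2.imwrite("pics/s2.png",cv2.resize(c["img"][100:290,200:420],None,fx=3,fy=3))
o=bot.get_obs();print(o["clock"],o["eef_pos"],o["grip_width"],o["joint_vel"])
m=(np.hypot(P[...,0]-.605,P[...,1]-.085)<.06)&(P[...,2]>.106)&(P[...,2]<.25)
v,u=np.nonzero(m)
for uu in range(u.min(),u.max()+1,2):
    k=v[u==uu]
    if len(k): print(uu,k.max(),np.round(P[k.max(),uu],3))
E
```

```text
clock: 3.0
eef_pos: [0.6044, 0.0813, 0.1331]
tool_rot: [0.151, 0.989, -0.002, 0.002]
ft_force: [0.3, 1.3, -0.8]
grip_width: 0.0419
3.05 [0.60432435 0.08126152 0.13299533] 0.04172792355857188 [-6.88675458e-04 -1.26451976e-04 -3.44486443e-05 -1.04702349e-03
 -1.82791619e-04  9.70854884e-06]
287 173 [0.603 0.026 0.213]
289 176 [0.602 0.031 0.205]
291 176 [0.604 0.035 0.207]
293 176 [0.599 0.039 0.203]
295 177 [0.602 0.043 0.203]
297 191 [0.603 0.049 0.166]
299 194 [0.609 0.053 0.164]
301 195 [0.609 0.058 0.162]
303 191 [0.596 0.062 0.161]
305 177 [0.589 0.064 0.194]
307 169 [0.608 0.065 0.23 ]
309 170 [0.612 0.068 0.231]
311 170 [0.614 0.072 0.233]
313 170 [0.615 0.076 0.233]
315 170 [0.617 0.079 0.235]
317 171 [0.617 0.083 0.232]
319 172 [0.617 0.087 0.23 ]
321 200 [0.621 0.098 0.161]
323 200 [0.622 0.102 0.162]
325 198 [0.62  0.106 0.166]
327 198 [0.622 0.109 0.168]
329 195 [0.615 0.113 0.17 ]
331 186 [0.622 0.113 0.201]
333 186 [0.623 0.117 0.202]
335 187 [0.63  0.12  0.205]
337 187 [0.632 0.123 0.207]
339 187 [0.631 0.127 0.207]
341 184 [0.635 0.129 0.217]
343 181 [0.632 0.132 0.223]
345 178 [0.635 0.134 0.233]
347 174 [0.635 0.137 0.243]
```

View pics/s2.png

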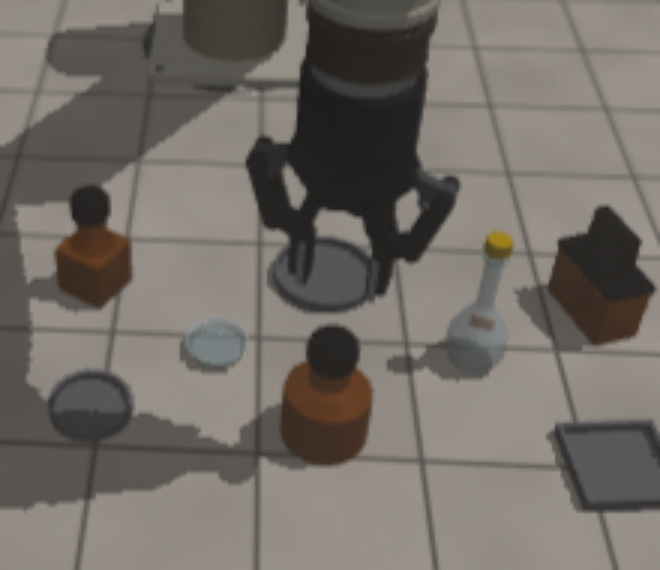

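```bash
python3 go.py 598 85 75 162.5; python3 -m crank '[[[7,2,10,0,0],[0,0,0,0,0],[0,0,0,0,0],[0,0,0,0,0]]]'; python3 go.py 598 85 85 162.5
```

```text
t 3.05 tcp [604.3  81.3 133. ] theta 162.7 j6 deg 25.1 w 0.0417 F [-0.1  0.8 -0.8] tilt 0.33
turn first 0.2 | then tool shift [ 7.2  1.7 58. ] | no-turn shift [ 7.4  1.8 58. ]
clock: 3.55
eef_pos: [0.5971, 0.0856, 0.1214]
tool_rot: [0.151, 0.989, -0.002, 0.001]
ft_force: [0.2, 0.2, -0.0]
grip_width: 0.0855
t 3.55 tcp [597.1  85.6 121.4] theta 162.7 j6 deg 25.6 w 0.0855 F [ 0.2  0.2 -0. ] tilt 0.28
turn first 0.2 | then tool shift [-1.  -0.3 36.4] | no-turn shift [-0.9 -0.2 36.4]
```

```bash
python3 -m crank '[[[0,0,18,0,0],[0,0,18,0,0],[0,0,8,0,0],[0,0,0,0,0],[0,0,0,0,0]]]'; python3 go.py 598 85 75 162.5;  python3 - <<'E'
from h import *
c=grab("scene");P=cloud(c)
cv2.imwrite("pics/s3.png",cv2.resize(c["img"][140:270,230:390],None,fx=4,fy=4))
m=(np.hypot(P[...,0]-.605,P[...,1]-.085)<.065)&(P[...,2]>.06)&(P[...,2]<.25)
v,u=np.nonzero(m)
for uu in list(range(286,296,2))+list(range(326,342,2)):
    k=v[u==uu]
    if len(k): print(uu,k.max(),np.round(P[k.max(),uu],3))
E
```

```text
clock: 4.18
eef_pos: [0.5993, 0.0855, 0.0784]
tool_rot: [0.151, 0.989, -0.001, 0.004]
ft_force: [-0.1, 0.9, -0.7]
grip_width: 0.0854
t 4.17 tcp [599.3  85.5  78.4] theta 162.7 j6 deg 25.6 w 0.0854 F [-0.1  0.9 -0.7] tilt 0.44
turn first 0.2 | then tool shift [ 1.1 -0.8  3.4] | no-turn shift [ 1.1 -0.8  3.4]
286 189 [0.59  0.027 0.16 ]
288 202 [0.59  0.032 0.123]
290 205 [0.597 0.037 0.12 ]
292 206 [0.595 0.042 0.116]
294 201 [0.583 0.046 0.12 ]
326 194 [0.626 0.105 0.182]
328 197 [0.626 0.11  0.174]
330 197 [0.626 0.114 0.175]
332 216 [0.625 0.125 0.12 ]
334 216 [0.624 0.129 0.12 ]
336 214 [0.622 0.133 0.123]
338 213 [0.625 0.136 0.129]
340 205 [0.616 0.139 0.144]
```

View pics/s3.png

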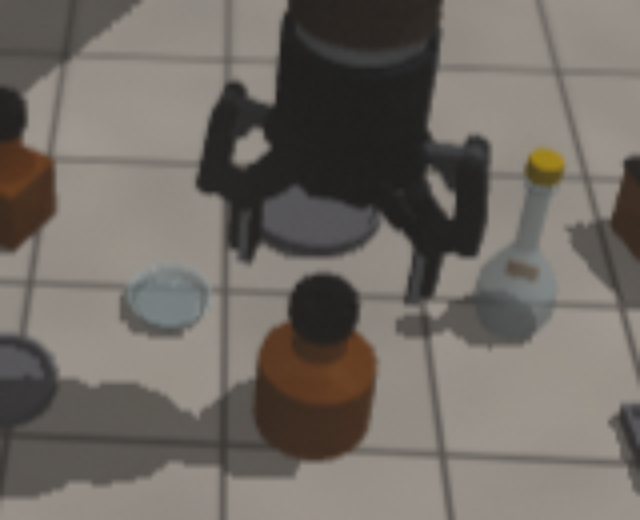

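```bash
python3 -m crank '[[[1,-1,16,0,0],[0,0,16,0,0],[0,0,4,0,0],[0,0,0,0,0],[0,0,0,0,0]]]'; python3 go.py 598 85 48 162.5;  python3 - <<'E'
from h import *
c=grab("scene");P=cloud(c)
cv2.imwrite("pics/s4.png",cv2.resize(c["img"][140:270,230:390],None,fx=4,fy=4))
m=(np.hypot(P[...,0]-.605,P[...,1]-.085)<.065)&(P[...,2]>.06)&(P[...,2]<.25)
v,u=np.nonzero(m)
for uu in list(range(286,296,2))+list(range(326,342,2)):
    k=v[u==uu]
    if len(k): print(uu,k.max(),np.round(P[k.max(),uu],3))
E
```

```text
clock: 4.85
eef_pos: [0.5982, 0.0846, 0.04]
tool_rot: [0.151, 0.989, -0.001, 0.004]
ft_force: [-0.7, -0.8, 0.7]
grip_width: 0.0859
t 4.85 tcp [598.2  84.6  40. ] theta 162.7 j6 deg 25.5 w 0.0859 F [-0.7 -0.8  0.7] tilt 0.45
turn first 0.2 | then tool shift [ 0.3  0.3 -8. ] | no-turn shift [ 0.3  0.3 -8. ]
286 213 [0.591 0.03  0.089]
288 217 [0.595 0.034 0.081]
290 217 [0.596 0.039 0.082]
292 215 [0.587 0.043 0.079]
294 204 [0.577 0.047 0.104]
326 210 [0.625 0.11  0.137]
328 211 [0.622 0.116 0.131]
330 228 [0.624 0.125 0.082]
332 226 [0.62  0.13  0.084]
334 227 [0.622 0.134 0.083]
336 223 [0.615 0.138 0.089]
338 216 [0.622 0.138 0.118]
340 216 [0.625 0.141 0.121]
```

View pics/s4.png

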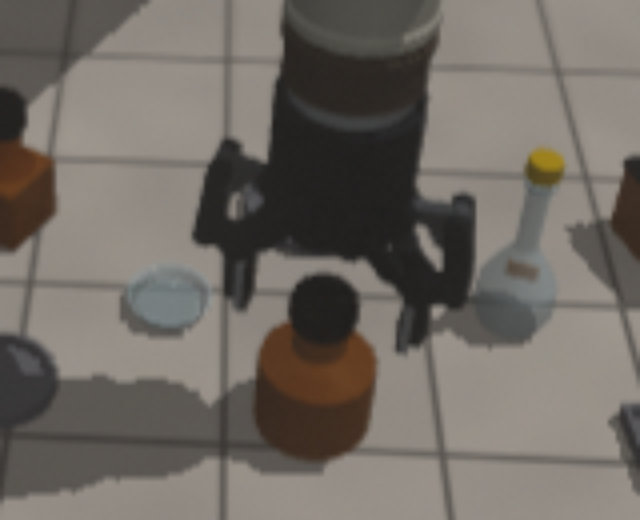

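```bash
python3 -m crank '[[[0,0,0,0,255],[0,0,0,0,255],[0,0,0,0,255],[0,0,0,0,255],[0,0,0,0,255],[0,0,0,0,255],[0,0,0,0,255],[0,0,-10,0,255],[0,0,-15,0,255],[0,0,0,0,255]]]'; python3 go.py 416.5 94 60 162.5;  python3 - <<'E'
from h import *
c=grab("scene")
cv2.imwrite("pics/s5.png",cv2.resize(c["img"][140:270,230:390],None,fx=4,fy=4))
E
```

```text
clock: 6.15
eef_pos: [0.5983, 0.0847, 0.0675]
tool_rot: [0.151, 0.989, -0.001, 0.004]
ft_force: [0.1, 1.0, -3.3]
grip_width: 0.0344
t 6.15 tcp [598.3  84.7  67.5] theta 162.7 j6 deg 25.6 w 0.0344 F [ 0.1  1.  -3.3] tilt 0.49
turn first 0.2 | then tool shift [176.2 -45.8   7.5] | no-turn shift [176.4 -45.3   6.1]
```

View pics/s5.png

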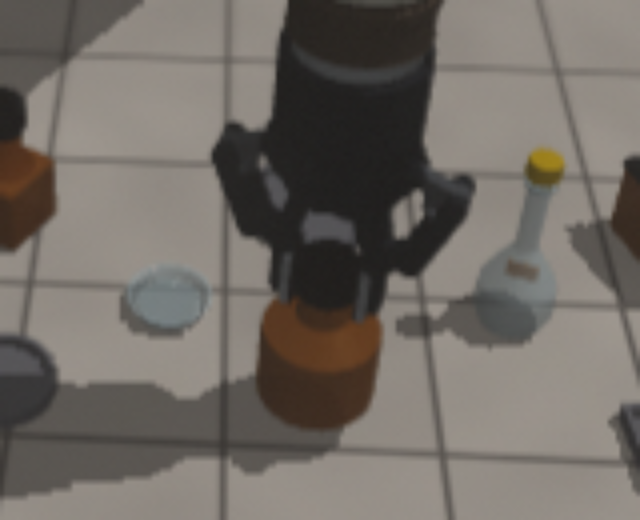

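The bottle is held and hangs upright about 27 mm up (crop 320,360). I'll carry it to its tray.

```bash
python3 -m crank '[[[20,-6,0,0,255],[40,-10,0,0,255],[40,-10,0,0,255],[40,-10,0,0,255],[25,-8,0,0,255],[10,-2,0,0,255],[0,0,0,0,255],[0,0,0,0,255]]]'; python3 go.py 416.8 93.1 45 162.7
```

```text
clock: 7.2
eef_pos: [0.4131, 0.0931, 0.0645]
tool_rot: [0.151, 0.989, -0.001, 0.005]
ft_force: [-0.1, -0.1, -3.0]
grip_width: 0.0345
t 7.2 tcp [413.1  93.1  64.5] theta 162.6 j6 deg 30.3 w 0.0345 F [-0.1 -0.1 -3. ] tilt 0.54
turn first -0.1 | then tool shift [-3.5  1.1 19.5] | no-turn shift [-3.3  1.2 19.5]
```

```bash
python3 -m crank '[[[-3,1,6,0,255],[0,0,5,0,255],[0,0,3,0,255],[0,0,0,0,255],[0,0,0,0,255]]]'; python3 go.py 416.8 93.1 44 162.7;python3 - <<'E'
from h import *
c=grab("scene")
cv2.imwrite("pics/s6.png",cv2.resize(c["img"][100:250,230:390],None,fx=4,fy=4))
E
```

```text
clock: 7.82
eef_pos: [0.419, 0.0931, 0.049]
tool_rot: [0.152, 0.988, -0.001, 0.005]
ft_force: [-0.6, -0.5, -2.7]
grip_width: 0.0343
t 7.83 tcp [419.   93.1  49. ] theta 162.6 j6 deg 30.2 w 0.0343 F [-0.6 -0.5 -2.7] tilt 0.56
turn first -0.1 | then tool shift [ 2.1 -0.6  5. ] | no-turn shift [ 2.1 -0.6  4.9]
```

View pics/s6.png

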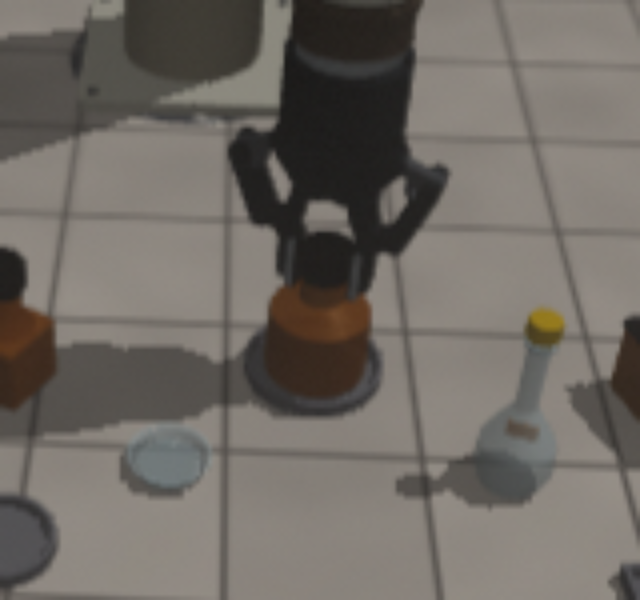

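The bottle sits over the wide tray at (318,360), well centred. Lowering in small steps.

```bash
python3 -m crank '[[[2,0,2,0,255],[0,0,2,0,255],[0,0,0,0,255],[0,0,0,0,255]]]'; python3 go.py 416.8 93.1 44 162.7; python3 -m crank '[[[0,0,2,0,255],[0,0,0,0,255],[0,0,0,0,255]]]'; python3 go.py 416.8 93.1 44 162.7
```

```text
clock: 8.38
eef_pos: [0.4173, 0.0937, 0.0454]
tool_rot: [0.151, 0.988, -0.001, 0.006]
ft_force: [0.5, 0.5, -2.6]
grip_width: 0.0347
t 8.38 tcp [417.3  93.7  45.4] theta 162.6 j6 deg 30.3 w 0.0347 F [ 0.5  0.5 -2.6] tilt 0.64
turn first -0.1 | then tool shift [ 0.3 -0.8  1.4] | no-turn shift [ 0.3 -0.8  1.4]
clock: 8.75
eef_pos: [0.4183, 0.0938, 0.0458]
tool_rot: [0.152, 0.988, -0.001, 0.007]
ft_force: [0.5, 0.5, -2.5]
grip_width: 0.0349
t 8.75 tcp [418.3  93.8  45.8] theta 162.6 j6 deg 30.3 w 0.0349 F [ 0.5  0.5 -2.5] tilt 0.79
turn first -0.1 | then tool shift [ 1.2 -1.1  1.8] | no-turn shift [ 1.2 -1.1  1.7]
```

```bash
python3 -m crank '[[[0,0,4,0,255],[0,0,0,0,255],[0,0,0,0,255]]]'; python3 go.py 416.8 93.1 44 162.7; python3 -m crank '[[[0,0,4,0,255],[0,0,2,0,255],[0,0,0,0,255]]]'; python3 go.py 416.8 93.1 44 162.7
```

```text
clock: 9.12
eef_pos: [0.4199, 0.0939, 0.0459]
tool_rot: [0.152, 0.988, -0.0, 0.009]
ft_force: [-0.5, 0.2, -2.7]
grip_width: 0.0349
t 9.12 tcp [419.9  93.9  45.9] theta 162.6 j6 deg 30.3 w 0.0349 F [-0.5  0.2 -2.7] tilt 1.04
turn first -0.1 | then tool shift [ 2.8 -1.7  1.9] | no-turn shift [ 2.8 -1.7  1.8]
clock: 9.5
eef_pos: [0.4208, 0.0938, 0.0455]
tool_rot: [0.152, 0.988, 0.0, 0.011]
ft_force: [0.1, -0.4, -1.3]
grip_width: 0.0346
t 9.5 tcp [420.8  93.8  45.5] theta 162.6 j6 deg 30.3 w 0.0346 F [ 0.1 -0.4 -1.3] tilt 1.22
turn first -0.1 | then tool shift [ 3.7 -1.8  1.5] | no-turn shift [ 3.7 -1.8  1.4]
```

```bash
python3 -m crank '[[[0,0,0,0,160],[0,0,0,0,100],[0,0,0,0,60],[0,0,0,0,0],[0,0,0,0,0],[0,0,0,0,0],[0,0,0,0,0]]]'; python3 go.py 416.8 93.1 44 162.7;python3 - <<'E'
from h import *
c=grab("scene")
cv2.imwrite("pics/s7.png",cv2.resize(c["img"][100:250,230:390],None,fx=4,fy=4))
E
```

```text
clock: 10.38
eef_pos: [0.4212, 0.0938, 0.0441]
tool_rot: [0.152, 0.988, -0.0, 0.01]
ft_force: [-0.1, -0.1, -0.4]
grip_width: 0.0854
t 10.38 tcp [421.2  93.8  44.1] theta 162.6 j6 deg 30.3 w 0.0854 F [-0.1 -0.1 -0.4] tilt 1.18
turn first -0.1 | then tool shift [ 4.  -2.   0.1] | no-turn shift [ 4. -2. -0.]
```

View pics/s7.png

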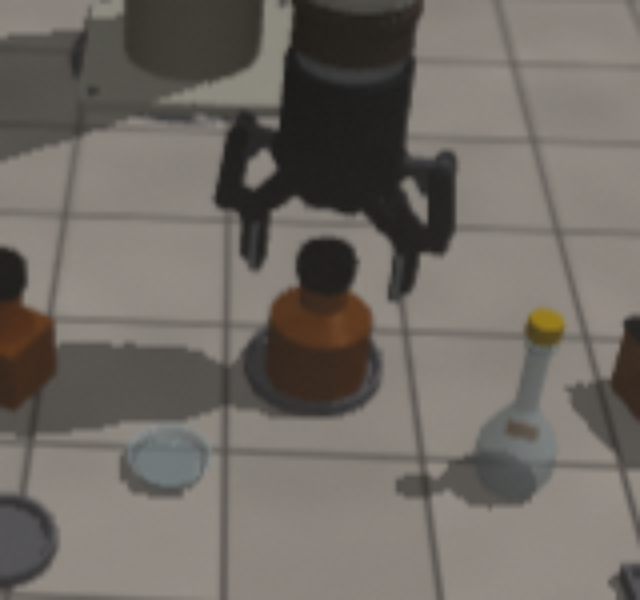

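```bash
python3 -m crank '[[[0,0,-30,0,0],[0,0,-40,0,0],[0,0,-20,0,0],[0,0,0,0,0]]]'; python3 go.py 438 -113 130 162.7;python3 - <<'E'
from h import *
c=dict(np.load("top0.npz"))
E
```

```text
clock: 10.92
eef_pos: [0.4187, 0.094, 0.136]
tool_rot: [0.152, 0.988, -0.0, 0.01]
ft_force: [0.4, 1.0, -0.1]
grip_width: 0.0852
t 10.93 tcp [418.7  94.  136. ] theta 162.6 j6 deg 30.4 w 0.0852 F [ 0.4  1.  -0.1] tilt 1.09
turn first -0.1 | then tool shift [ -80.  -191.9    6. ] | no-turn shift [ -80.3 -191.7    7.1]
```

```bash
python3 -m crank '[[[-10,-25,0,0,0],[-16,-40,0,0,0],[-16,-40,0,0,0],[-16,-40,0,0,0],[-12,-30,0,0,0],[-8,-15,0,0,0],[0,0,0,0,0],[0,0,0,0,0]]]'; python3 go.py 438 -113 130 162.7;python3 - <<'E'
from h import *
c=grab("top");P=cloud(c);Z=P[...,2]
m=(np.hypot(P[...,0]-.415,P[...,1]-.094)<.03)&(Z>.09)&(Z<.12)
q=P[m]; print(len(q),np.median(q,0),(q.max(0)+q.min(0))/2)
E
```

```text
clock: 11.92
eef_pos: [0.4323, -0.1151, 0.128]
tool_rot: [0.15, 0.989, 0.0, 0.004]
ft_force: [-0.6, -0.0, -1.1]
grip_width: 0.0854
t 11.93 tcp [ 432.3 -115.1  128. ] theta 162.7 j6 deg 2.3 w 0.0854 F [-0.6 -0.  -1.1] tilt 0.42
turn first -0.0 | then tool shift [-4.8  3.7 -2. ] | no-turn shift [-4.8  3.7 -2. ]
195 [0.41996085 0.09322561 0.10529938] [0.42102448 0.09432965 0.09993557]
```

The wide bottle stands about 5 mm off its tray centre with its top at 105 mm, so it is flat on the tray floor and within tolerance. Next is the square bottle.

```bash
python3 -m crank '[[[-5,4,30,0,0],[0,0,30,0,0],[0,0,20,0,0],[0,0,0,0,0],[0,0,0,0,0]]]'; python3 go.py 438 -113 40 162.7;python3 - <<'E'
from h import *
c=grab("scene")
cv2.imwrite("pics/s8.png",cv2.resize(c["img"][100:250,150:310],None,fx=4,fy=4))
E
```

```text
clock: 12.6
eef_pos: [0.44, -0.1084, 0.0469]
tool_rot: [0.147, 0.989, 0.0, 0.005]
ft_force: [0.3, 0.2, 0.6]
grip_width: 0.0857
t 12.6 tcp [ 440.  -108.4   46.9] theta 163.1 j6 deg 2.9 w 0.0857 F [0.3 0.2 0.6] tilt 0.55
turn first 0.4 | then tool shift [ 0.5 -5.   6.9] | no-turn shift [ 0.6 -5.   6.9]
```

View pics/s8.png

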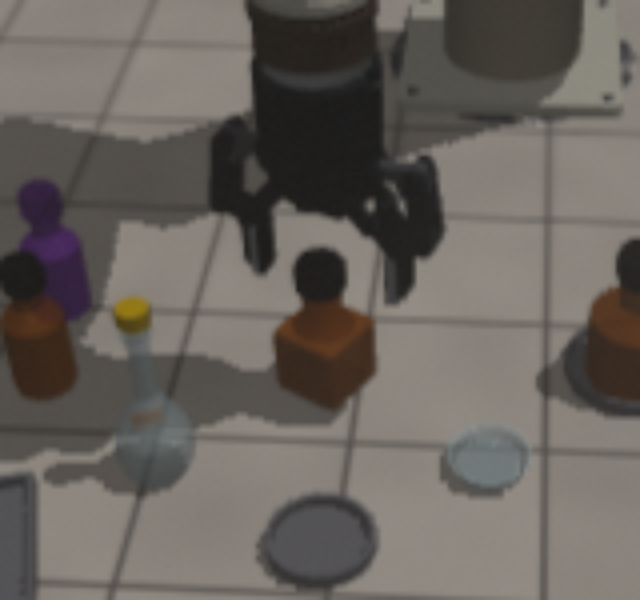

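```bash
python3 -m crank '[[[0,-5,4,0,0],[0,0,0,0,0],[0,0,0,0,255],[0,0,0,0,255],[0,0,0,0,255],[0,0,0,0,255],[0,0,0,0,255],[0,0,0,0,255],[0,0,0,0,255]]]'; python3 go.py 438 -113 40 162.7
python3 -m crank '[[[0,0,-10,0,255],[0,0,-30,0,255],[0,0,-40,0,255],[0,0,-40,0,255],[0,0,-30,0,255],[0,0,0,0,255]]]'; python3 go.py 622.1 306.8 190 200;
```

```text
clock: 13.78
eef_pos: [0.4402, -0.1143, 0.0452]
tool_rot: [0.147, 0.989, 0.0, 0.007]
ft_force: [-0.9, -0.2, 0.4]
grip_width: 0.0305
t 13.78 tcp [ 440.2 -114.3   45.2] theta 163.1 j6 deg 2.3 w 0.0305 F [-0.9 -0.2  0.4] tilt 0.83
turn first 0.4 | then tool shift [2.5 0.6 5.2] | no-turn shift [2.6 0.6 5.1]
clock: 14.52
eef_pos: [0.4364, -0.1131, 0.2002]
tool_rot: [0.147, 0.989, 0.001, 0.005]
ft_force: [0.0, 0.4, -0.9]
grip_width: 0.0304
t 14.53 tcp [ 436.4 -113.1  200.2] theta 163.1 j6 deg 2.2 w 0.0304 F [ 0.   0.4 -0.9] tilt 0.61
turn first -36.9 | then tool shift [-318.1  331.    10.2] | no-turn shift [-55.9 455.6  12.1]
```

```bash
python3 -m crank '[[[0,0,0,-9.2,255],[0,0,0,-9.2,255],[0,0,0,-9.2,255],[0,0,0,-9.2,255],[0,0,0,0,255]]]'; python3 go.py 624 307 190 200
python3 - <<'E'
from h import *
c=grab("scene")
cv2.imwrite("pics/s9.png",cv2.resize(c["img"][40:240,150:350],None,fx=3,fy=3))
E
```

```text
clock: 15.15
eef_pos: [0.4321, -0.1116, 0.1942]
tool_rot: [-0.183, 0.983, 0.002, 0.0]
ft_force: [0.6, 0.4, -2.1]
grip_width: 0.0308
t 15.15 tcp [ 432.1 -111.6  194.2] theta 201.1 j6 deg -35.7 w 0.0308 F [ 0.6  0.4 -2.1] tilt 0.18
turn first 1.1 | then tool shift [-323.5  327.7    4.2] | no-turn shift [-329.5  321.7    5.5]
```

View pics/s9.png

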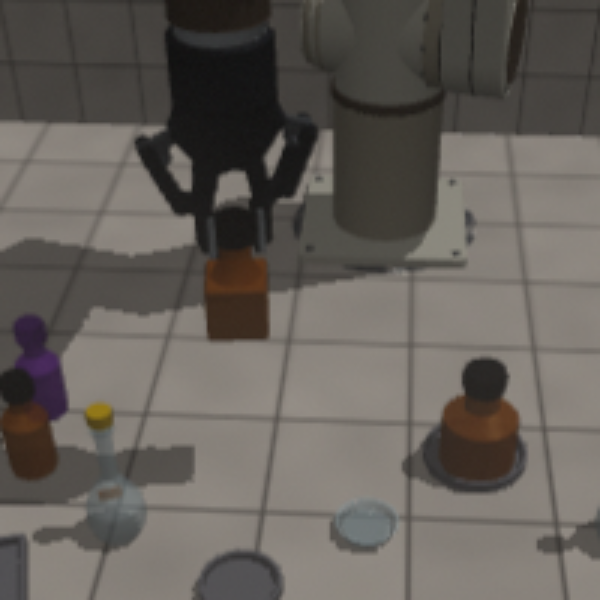

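The square bottle is held square and upright at (237,300). Moving it to its tray.

```bash
python3 -m crank '[[[-20,20,0,0,255],[-36,36,0,0,255],[-36,36,0,0,255],[-36,36,0,0,255],[-36,36,0,0,255],[-36,36,0,0,255],[-36,36,0,0,255],[-36,36,0,0,255],[-25,25,0,0,255],[-15,15,0,0,255],[0,0,0,0,255],[0,0,0,0,255]]]'; python3 go.py 624 307 150 200
```

```text
clock: 16.7
eef_pos: [0.619, 0.3005, 0.1827]
tool_rot: [-0.166, 0.986, -0.0, -0.007]
ft_force: [0.9, 0.1, -1.4]
grip_width: 0.0305
t 16.7 tcp [619.  300.5 182.7] theta 199.1 j6 deg 6.7 w 0.0305 F [ 0.9  0.1 -1.4] tilt 0.76
turn first -0.9 | then tool shift [-6.9  4.4 32.7] | no-turn shift [-7.2  4.4 32.6]
```

```bash
python3 -m crank '[[[-7,4,30,0,255],[0,0,40,0,255],[0,0,30,0,255],[0,0,15,0,255],[0,0,0,0,255],[0,0,0,0,255]]]'; python3 go.py 624 307 53 200;python3 - <<'E'
from h import *
c=grab("scene")
cv2.imwrite("pics/s10.png",cv2.resize(c["img"][130:290,330:490],None,fx=4,fy=4))
c=grab("top")
cv2.imwrite("pics/t10.png",cv2.resize(c["img"][80:240,80:260],None,fx=4,fy=4)[:600])
E
```

```text
clock: 17.45
eef_pos: [0.6238, 0.3008, 0.0688]
tool_rot: [-0.161, 0.987, -0.0, -0.005]
ft_force: [0.9, -0.0, -1.5]
grip_width: 0.0304
t 17.45 tcp [623.8 300.8  68.8] theta 198.5 j6 deg 7.2 w 0.0304 F [ 0.9 -0.  -1.5] tilt 0.54
turn first -1.5 | then tool shift [-2.3  5.8 15.8] | no-turn shift [-2.3  5.8 15.8]
```

View pics/s10.png

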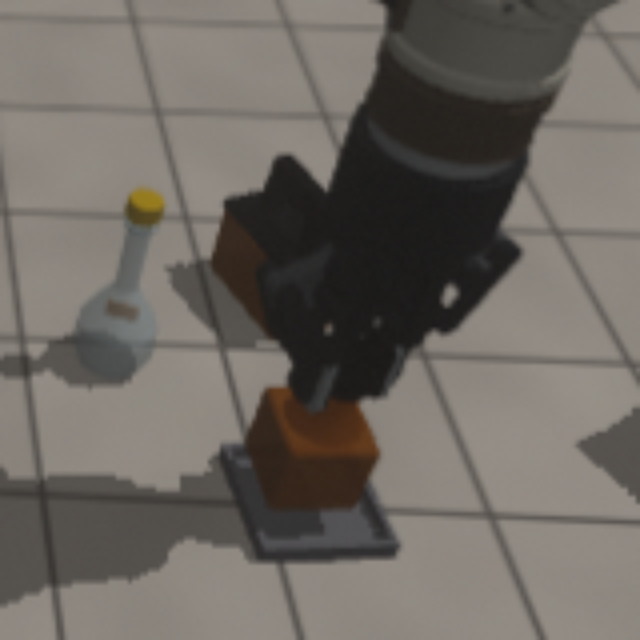

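View pics/t10.png

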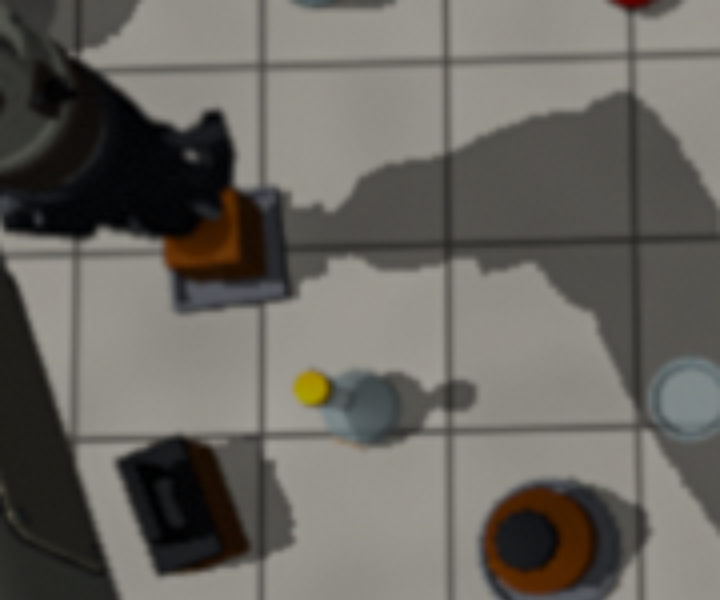

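```bash
python3 -m crank '[[[-2,6,5,0,255],[0,0,5,0,255],[0,0,0,0,255],[0,0,0,0,255],[0,0,0,0,255]]]'; python3 go.py 624 307 50 200;python3 - <<'E'
from h import *
c=grab("scene")
cv2.imwrite("pics/s11.png",cv2.resize(c["img"][190:290,360:460],None,fx=6,fy=6))
P=cloud(c)
m=(np.hypot(P[...,0]-.627,P[...,1]-.305)<.05)&(P[...,2]>.018)&(P[...,2]<.058)&(c["img"][...,2]>c["img"][...,0]*1.6)
q=P[m]; r=cv2.minAreaRect(q[:,:2].astype(np.float32)*1000); print(len(q),r,q[:,2].min())
E
```

```text
clock: 18.18
eef_pos: [0.6249, 0.3089, 0.0604]
tool_rot: [-0.161, 0.987, 0.001, -0.003]
ft_force: [0.0, 0.2, -2.2]
grip_width: 0.0306
t 18.18 tcp [624.9 308.9  60.4] theta 198.6 j6 deg 7.7 w 0.0306 F [ 0.   0.2 -2.2] tilt 0.32
turn first -1.4 | then tool shift [ 1.5 -1.5 10.4] | no-turn shift [ 1.4 -1.5 10.4]
367 ((637.5292358398438, 295.1094055175781), (64.6186294555664, 32.181182861328125), 49.80746841430664) 0.01849542015906516
```

View pics/s11.png

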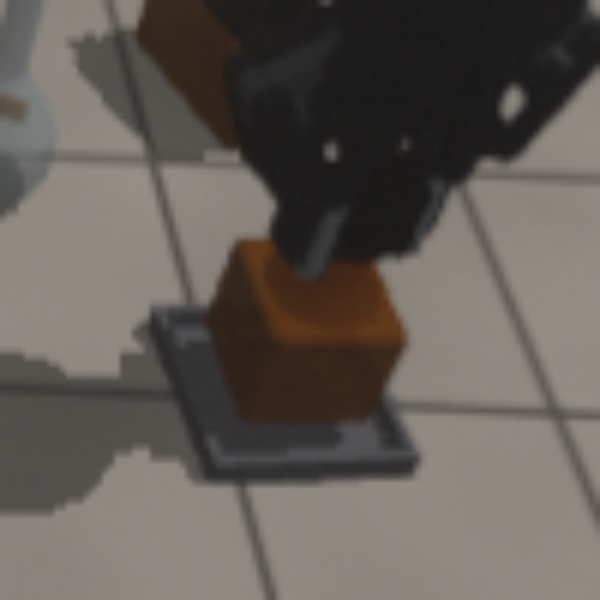

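```bash
python3 -m crank '[[[0,0,4,0,255],[0,0,4,0,255],[0,0,0,0,255],[0,0,0,0,255]]]'; python3 go.py 624 307 49 200;python3 -m crank '[[[0,0,3,0,255],[0,0,0,0,255],[0,0,0,0,255]]]'; python3 go.py 624 307 49 200
```

```text
clock: 18.73
eef_pos: [0.6248, 0.3087, 0.0517]
tool_rot: [-0.161, 0.987, 0.0, -0.003]
ft_force: [-0.2, 0.4, -1.8]
grip_width: 0.0302
t 18.73 tcp [624.8 308.7  51.7] theta 198.5 j6 deg 7.7 w 0.0302 F [-0.2  0.4 -1.8] tilt 0.33
turn first -1.5 | then tool shift [ 1.4 -1.3  2.7] | no-turn shift [ 1.3 -1.3  2.7]
clock: 19.1
eef_pos: [0.6253, 0.3088, 0.0497]
tool_rot: [-0.161, 0.987, 0.001, -0.002]
ft_force: [-0.5, 0.3, -0.4]
grip_width: 0.0304
t 19.1 tcp [625.3 308.8  49.7] theta 198.5 j6 deg 7.7 w 0.0304 F [-0.5  0.3 -0.4] tilt 0.25
turn first -1.5 | then tool shift [ 1.8 -1.2  0.7] | no-turn shift [ 1.8 -1.3  0.7]
```

```bash
python3 -m crank '[[[0,0,0,0,160],[0,0,0,0,100],[0,0,0,0,60],[0,0,0,0,0],[0,0,0,0,0],[0,0,0,0,0],[0,0,-30,0,0],[0,0,-40,0,0],[0,0,-20,0,0],[0,0,0,0,0]]]'; python3 go.py 450 322.4 140 200.5
```

```text
clock: 20.35
eef_pos: [0.6256, 0.3087, 0.1416]
tool_rot: [-0.161, 0.987, 0.001, -0.002]
ft_force: [0.3, -0.2, 0.1]
grip_width: 0.0855
t 20.35 tcp [625.6 308.7 141.6] theta 198.5 j6 deg 7.7 w 0.0855 F [ 0.3 -0.2  0.1] tilt 0.28
turn first -2.0 | then tool shift [159.7  74.3   1.6] | no-turn shift [162.1  68.8   2.5]
```

```bash
python3 -m crank '[[[20,9,0,-2,0],[35,16,0,0,0],[40,18,0,0,0],[35,16,0,0,0],[20,10,0,0,0],[8,4,0,0,0],[0,0,0,0,0],[0,0,0,0,0]]]'; python3 go.py 450 322.4 140 200.5
python3 - <<'E'
from h import *
c=grab("top");P=cloud(c);Z=P[...,2]
cv2.imwrite("pics/t12.png",cv2.resize(c["img"][100:240,80:260],None,fx=4,fy=4))
m=(np.hypot(P[...,0]-.62,P[...,1]-.306)<.035)&(Z>.097)&(Z<.12)
q=P[m]; print(len(q),np.mean(q,0),(q.max(0)+q.min(0))/2)
m=(np.hypot(P[...,0]-.62,P[...,1]-.306)<.045)&(Z>.02)&(Z<.065)
q=P[m];r=cv2.minAreaRect(q[:,:2].astype(np.float32)*1000); print(len(q),r)
E
```

```text
clock: 21.35
eef_pos: [0.4447, 0.3197, 0.133]
tool_rot: [-0.178, 0.984, -0.002, -0.007]
ft_force: [0.4, -0.7, -0.2]
grip_width: 0.0854
t 21.35 tcp [444.7 319.7 133. ] theta 200.5 j6 deg 15.1 w 0.0854 F [ 0.4 -0.7 -0.2] tilt 0.84
turn first 0.0 | then tool shift [-5.9  0.7 -7. ] | no-turn shift [-5.8  0.7 -7. ]
149 [0.61964916 0.30480987 0.10511006] [0.62108395 0.30495354 0.10312639]
341 ((620.1497192382812, 306.0487365722656), (49.64450454711914, 50.61520004272461), 4.475729465484619)
```

View pics/t12.png

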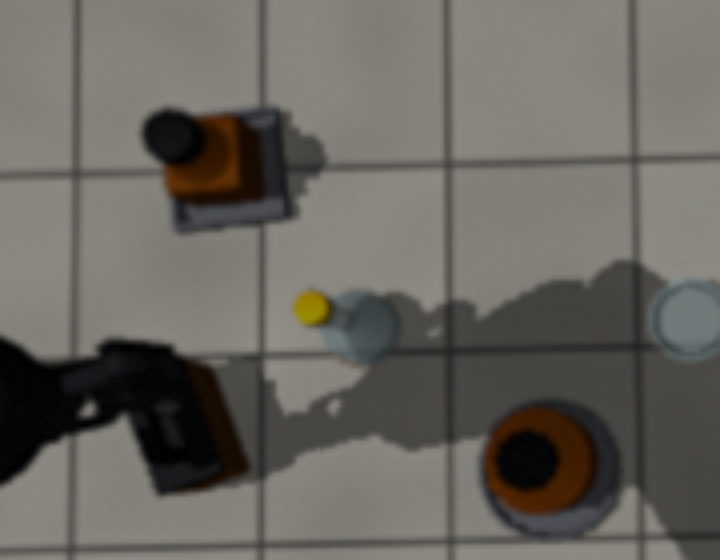

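The square bottle is at (620,306), aligned to about 1° and flat. Now the box.

```bash
python3 -m crank '[[[-5,0,30,0,0],[0,0,30,0,0],[0,0,20,0,0],[0,0,0,0,0],[0,0,0,0,0]]]'; python3 go.py 450 322.4 46 200.5;python3 - <<'E'
from h import *
c=grab("scene")
cv2.imwrite("pics/s13.png",cv2.resize(c["img"][120:240,350:470],None,fx=5,fy=5))
E
```

```text
clock: 22.02
eef_pos: [0.4542, 0.3214, 0.0514]
tool_rot: [-0.176, 0.984, -0.001, -0.005]
ft_force: [0.1, 0.1, 0.5]
grip_width: 0.0855
t 22.02 tcp [454.2 321.4  51.4] theta 200.2 j6 deg 14.9 w 0.0855 F [0.1 0.1 0.5] tilt 0.57
turn first -0.3 | then tool shift [3.6 2.4 5.4] | no-turn shift [3.6 2.4 5.4]
```

View pics/s13.png

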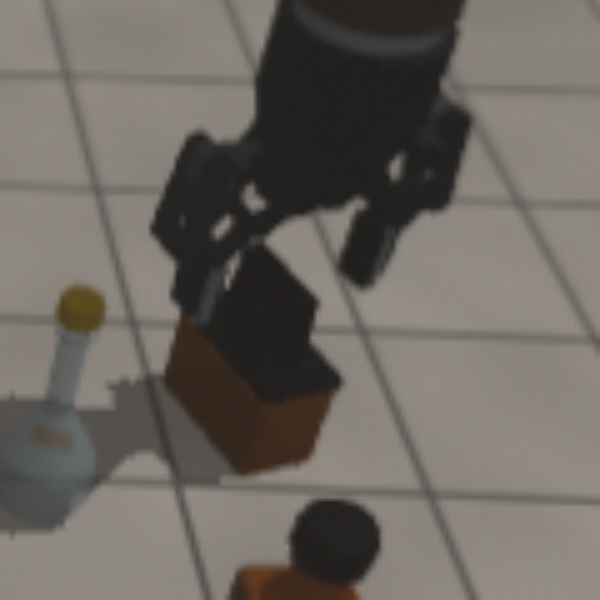

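```bash
python3 -m crank '[[[4,2,4,0,0],[0,0,0,0,0],[0,0,0,0,255],[0,0,0,0,255],[0,0,0,0,255],[0,0,0,0,255],[0,0,0,0,255],[0,0,0,0,255],[0,0,0,0,255],[0,0,0,0,255]]]'; python3 go.py 450 322.4 46 200.5;python3 -m crank '[[[0,0,-10,0,255],[0,0,-30,0,255],[0,0,-40,0,255],[0,0,-40,0,255],[0,0,-30,0,255],[0,0,0,0,255]]]'; python3 go.py 604 -304.7 195 194; python3 - <<'E'
from h import *
c=grab("scene")
cv2.imwrite("pics/s14.png",cv2.resize(c["img"][60:240,340:490],None,fx=3,fy=3))
E
```

```text
clock: 23.32
eef_pos: [0.4509, 0.3232, 0.0499]
tool_rot: [-0.176, 0.984, 0.0, -0.003]
ft_force: [0.6, 0.6, 0.5]
grip_width: 0.0108
t 23.32 tcp [450.9 323.2  49.9] theta 200.3 j6 deg 15.3 w 0.0108 F [0.6 0.6 0.5] tilt 0.31
turn first -0.2 | then tool shift [ 1.1 -0.4  3.9] | no-turn shift [ 1.1 -0.4  3.9]
clock: 24.08
eef_pos: [0.45, 0.3216, 0.2035]
tool_rot: [-0.176, 0.984, -0.001, -0.006]
ft_force: [0.3, -0.1, -2.3]
grip_width: 0.0111
t 24.07 tcp [450.  321.6 203.5] theta 200.2 j6 deg 15.2 w 0.0111 F [ 0.3 -0.1 -2.3] tilt 0.66
turn first 6.2 | then tool shift [   2.1 -645.     8.5] | no-turn shift [  72.1 -640.9    9.6]
```

View pics/s14.png

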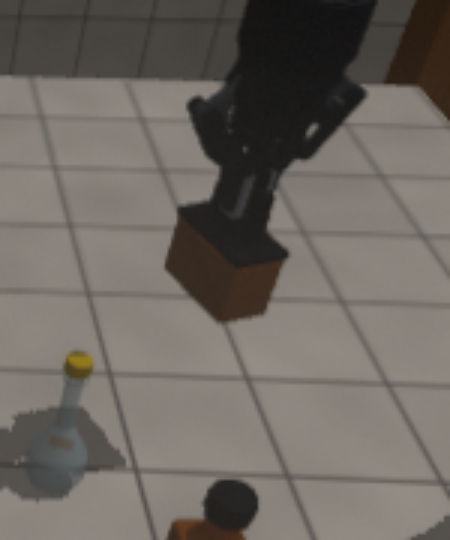

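```bash
python3 -m crank '[[[0,0,-30,6.2,255],[0,-25,0,0,255],[0,-50,0,0,255],[0,-50,0,0,255],[0,-50,0,0,255],[0,-50,0,0,255],[0,-50,0,0,255],[0,-50,0,0,255],[0,-50,0,0,255],[0,-50,0,0,255],[0,-50,0,0,255],[0,-50,0,0,255]]]'; python3 go.py 604.5 -304.2 195 194
```

```text
clock: 25.62
eef_pos: [0.5663, -0.2018, 0.2055]
tool_rot: [-0.125, 0.992, -0.002, -0.03]
ft_force: [1.7, 0.5, -2.1]
grip_width: 0.0108
t 25.62 tcp [ 566.3 -201.8  205.5] theta 194.4 j6 deg -33.0 w 0.0108 F [ 1.7  0.5 -2.1] tilt 3.42
turn first 0.4 | then tool shift [ -12.3 -108.6   10.5] | no-turn shift [ -12.2 -108.7    9.5]
```

```bash
python3 -m crank '[[[-3,-40,0,0,255],[-3,-30,0,0,255],[-3,-20,0,0,255],[-2,-10,0,0,255],[0,0,0,0,255],[0,0,0,0,255]]]'; python3 go.py 604.5 -304.2 150 194
```

```text
clock: 26.38
eef_pos: [0.5966, -0.3003, 0.1884]
tool_rot: [-0.122, 0.992, 0.004, -0.04]
ft_force: [0.1, -0.2, -2.0]
grip_width: 0.0107
t 26.38 tcp [ 596.6 -300.3  188.4] theta 194.1 j6 deg -39.7 w 0.0107 F [ 0.1 -0.2 -2. ] tilt 4.61
turn first 0.1 | then tool shift [-6.8 -5.7 38.4] | no-turn shift [-9.7 -6.4 37.6]
```

```bash
python3 -m crank '[[[0,0,-20,0,255],[0,0,-20,0,255],[0,0,0,0,255],[0,0,0,0,255]]]'; python3 go.py 604.5 -304.2 150 194;  python3 -m crank '[[[0,50,0,0,255],[0,50,0,0,255],[0,50,0,0,255],[0,0,0,0,255],[0,0,0,0,255]]]'; python3 go.py 604.5 -304.2 150 194
```

```text
clock: 26.88
eef_pos: [0.5993, -0.296, 0.2289]
tool_rot: [-0.125, 0.991, 0.005, -0.041]
ft_force: [-0.1, -0.2, -3.3]
grip_width: 0.0112
t 26.88 tcp [ 599.3 -296.   228.9] theta 194.4 j6 deg -39.6 w 0.0112 F [-0.1 -0.2 -3.3] tilt 4.71
turn first 0.4 | then tool shift [-3.1 -9.2 78.9] | no-turn shift [ -9.2 -10.9  78.2]
clock: 27.5
eef_pos: [0.5585, -0.1455, 0.2261]
tool_rot: [-0.125, 0.991, 0.007, -0.044]
ft_force: [-1.0, -0.6, -2.5]
grip_width: 0.0108
t 27.5 tcp [ 558.5 -145.5  226.1] theta 194.4 j6 deg -28.3 w 0.0108 F [-1.  -0.6 -2.5] tilt 5.11
turn first 0.4 | then tool shift [  -6.2 -165.1   76.1] | no-turn shift [ -11.6 -166.9   71.3]
```

```bash
python3 - <<'E'
from h import *
print(np.round(bot.get_obs()["joint_pos"],3))
E
python3 -m crank '[[[0,0,20,0,255],[0,0,30,0,255],[0,0,0,0,255],[0,0,0,0,255]]]'; python3 go.py 604.5 -304.2 150 194;python3 - <<'E'
from h import *
print(np.round(bot.get_obs()["joint_pos"],3))
E
```

```text
[-0.244  0.471  0.387  1.574 -0.019 -0.494]
clock: 28.0
eef_pos: [0.5551, -0.1492, 0.1753]
tool_rot: [-0.122, 0.992, 0.006, -0.043]
ft_force: [-0.0, -0.5, -1.7]
grip_width: 0.0106
t 28.0 tcp [ 555.1 -149.2  175.3] theta 194.1 j6 deg -28.4 w 0.0106 F [-0.  -0.5 -1.7] tilt 5.0
turn first 0.1 | then tool shift [ -10.4 -162.4   25.3] | no-turn shift [ -12.1 -162.9   20.6]
[-0.251  0.478  0.267  1.445 -0.02  -0.496]
```

```bash
python3 -m crank '[[[0,0,-25,0,255],[0,0,-25,0,255],[0,0,0,0,255]]]'; python3 go.py 604.5 -304.2 150 194 | head -1;  python3 -m crank '[[[50,0,0,0,255],[50,0,0,0,255],[0,0,0,0,255],[0,0,0,0,255]]]'; python3 go.py 604.5 -304.2 150 194| head -1; python3 -m crank '[[[-50,0,0,0,255],[-50,0,0,0,255],[0,0,0,0,255],[0,0,0,0,255]]]'; python3 go.py 604.5 -304.2 150 194| head -1
```

```text
clock: 28.38
eef_pos: [0.5613, -0.1511, 0.2292]
tool_rot: [-0.121, 0.992, 0.005, -0.041]
ft_force: [-0.2, 0.6, -2.0]
grip_width: 0.0111
t 28.38 tcp [ 561.3 -151.1  229.2] theta 194.0 j6 deg -28.3 w 0.0111 F [-0.2  0.6 -2. ] tilt 4.74
clock: 28.88
eef_pos: [0.4625, -0.1763, 0.2344]
tool_rot: [-0.121, 0.992, 0.006, -0.042]
ft_force: [0.4, -0.0, -2.9]
grip_width: 0.0109
t 28.88 tcp [ 462.5 -176.3  234.4] theta 194.0 j6 deg -33.7 w 0.0109 F [ 0.4 -0.  -2.9] tilt 4.83
clock: 29.38
eef_pos: [0.5637, -0.151, 0.223]
tool_rot: [-0.122, 0.992, 0.006, -0.043]
ft_force: [0.8, 0.4, -2.7]
grip_width: 0.0108
t 29.38 tcp [ 563.7 -151.   223. ] theta 194.0 j6 deg -28.3 w 0.0108 F [ 0.8  0.4 -2.7] tilt 4.95
```

```bash
python3 go.py 610 -304.2 215 194; python3 -m crank '[[[-2,-20,0,0,255],[-2,-30,0,0,255],[-2,-30,0,0,255],[-2,-30,0,0,255],[-2,-25,0,0,255],[-2,-15,0,0,255],[0,0,0,0,255],[0,0,0,0,255]]]'; python3 go.py 610 -304.2 150 194
python3 - <<'E'
from h import *
c=grab("scene")
cv2.imwrite("pics/s15.png",cv2.resize(c["img"][60:280,80:260],None,fx=2.7,fy=2.7))
E
```

```text
t 29.38 tcp [ 563.7 -151.   223. ] theta 194.0 j6 deg -28.3 w 0.0108 F [ 0.8  0.4 -2.7] tilt 4.95
turn first 0.0 | then tool shift [  -7.8 -159.8    8. ] | no-turn shift [  -8.4 -160.     3.8]
clock: 30.38
eef_pos: [0.6083, -0.2985, 0.222]
tool_rot: [-0.121, 0.992, 0.006, -0.042]
ft_force: [0.4, 1.6, -1.7]
grip_width: 0.0111
t 30.38 tcp [ 608.3 -298.5  222. ] theta 193.9 j6 deg -39.0 w 0.0111 F [ 0.4  1.6 -1.7] tilt 4.86
turn first -0.1 | then tool shift [-0.2 -5.9 72. ] | no-turn shift [-6.1 -7.4 71.6]
```

View pics/s15.png

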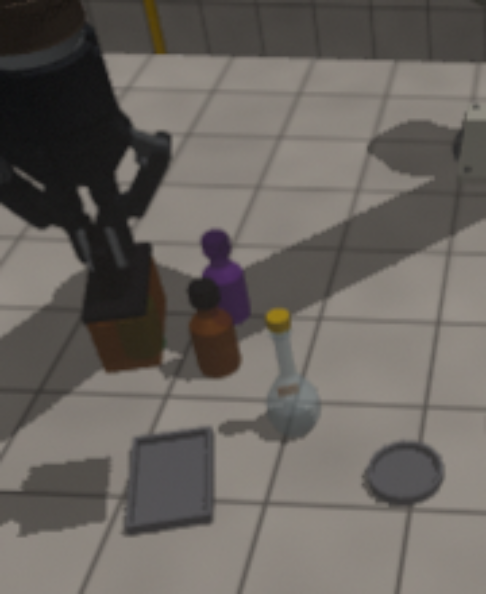

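```bash
python3 -m crank '[[[-2,-6,30,0,255],[-2,0,40,0,255],[-3,0,40,0,255],[-2,0,20,0,255],[0,0,0,0,255],[0,0,0,0,255]]]'; python3 go.py 609 -304.2 60 194
python3 - <<'E'
from h import *
c=grab("scene")
cv2.imwrite("pics/s16.png",cv2.resize(c["img"][130:270,80:220],None,fx=4,fy=4))
E
```

```text
clock: 31.18
eef_pos: [0.6082, -0.2974, 0.0935]
tool_rot: [-0.124, 0.992, 0.004, -0.039]
ft_force: [-0.5, 0.4, -1.8]
grip_width: 0.0108
t 31.18 tcp [ 608.2 -297.4   93.5] theta 194.2 j6 deg -39.2 w 0.0108 F [-0.5  0.4 -1.8] tilt 4.55
turn first 0.2 | then tool shift [ 0.9 -6.8 33.5] | no-turn shift [-1.7 -7.4 33.3]
```

View pics/s16.png

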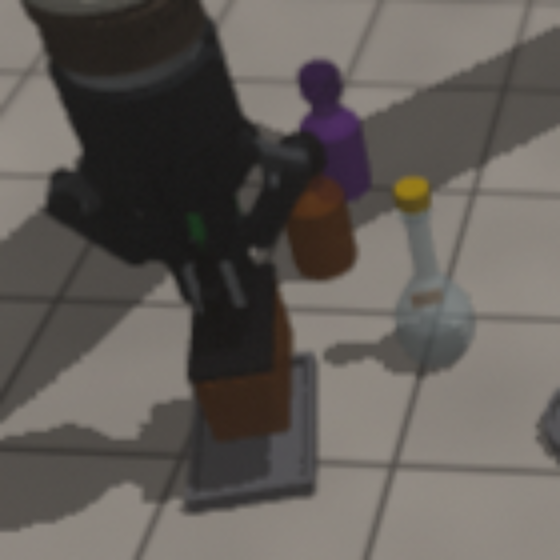

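```bash
python3 -m crank '[[[0,-7,10,0,255],[-1,0,15,0,255],[-1,0,5,0,255],[0,0,0,0,255],[0,0,0,0,255]]]'; python3 go.py 609 -304.2 60 194
python3 - <<'E'
from h import *
c=grab("scene")
cv2.imwrite("pics/s17.png",cv2.resize(c["img"][160:270,90:200],None,fx=5,fy=5))
E
```

```text
clock: 31.85
eef_pos: [0.6109, -0.3051, 0.0635]
tool_rot: [-0.123, 0.992, 0.003, -0.038]
ft_force: [0.3, 0.3, -3.0]
grip_width: 0.0107
t 31.85 tcp [ 610.9 -305.1   63.5] theta 194.2 j6 deg -39.7 w 0.0107 F [ 0.3  0.3 -3. ] tilt 4.34
turn first 0.2 | then tool shift [1.6 1.3 3.5] | no-turn shift [1.4 1.3 3.6]
```

View pics/s17.png

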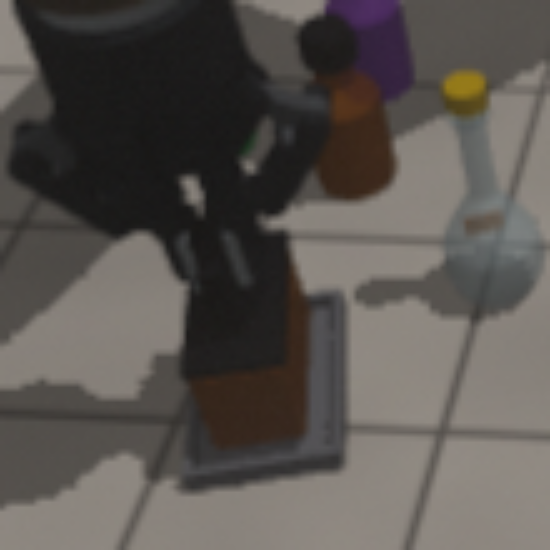

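```bash
python3 - <<'E'
from h import *
c=grab("scene");P=cloud(c);im=c["img"].astype(int)
hue=(im[...,2]>im[...,0]*1.5)
m=hue&(np.hypot(P[...,0]-.62,P[...,1]+.30)<.07)&(P[...,2]>.004)
v,u=np.nonzero(m); 
# bottom edge pixels: intersect w/ estimated z from depth
for uu in range(u.min(),u.max()+1,2):
    k=v[u==uu].max(); print("box",uu,k,np.round(P[k-1,uu],3))
# tray front rim
g=(np.hypot(P[...,0]-.61,P[...,1]+.30)<.09)&(P[...,2]>.007)&(P[...,2]<.016)&~hue
q=P[g][:,:2].astype(np.float32)*1000; r=cv2.minAreaRect(q); print(len(q),r)
E
```

```text
box 69 31 [ 0.686 -0.277  0.511]
box 71 24 [ 0.681 -0.274  0.518]
box 73 26 [ 0.679 -0.273  0.515]Traceback (most recent call last):
  File "<stdin>", line 8, in <module>
    return umr_maximum(a, axis, None, out, keepdims, initial, where)
ValueError: zero-size array to reduction operation maximum which has no identity
```

```bash
python3 - <<'E'
from h import *
c=grab("scene");P=cloud(c);im=c["img"].astype(int)
hue=(im[...,2]>im[...,0]*1.5)
m=hue&(np.hypot(P[...,0]-.62,P[...,1]+.30)<.07)&(P[...,2]>.004)&(P[...,2]<.08)
v,u=np.nonzero(m); 
for uu in range(u.min(),u.max()+1,2):
    k=v[u==uu]
    if len(k): k=k.max(); print("box",uu,k,np.round(P[k-1,uu],3))
s=dict(np.load("scene0.npz"));P=cloud(s)
g=(np.hypot(P[...,0]-.61,P[...,1]+.30)<.09)&(P[...,2]>.007)&(P[...,2]<.018)
n,l,st,ce=cv2.connectedComponentsWithStats(g.astype(np.uint8)); i=1+np.argmax(st[1:,4])
q=P[l==i][:,:2].astype(np.float32)*1000; r=cv2.minAreaRect(q); print(len(q),r)
E
```

```text
box 128 237 [ 0.658 -0.312  0.065]
box 130 242 [ 0.655 -0.313  0.046]
box 132 247 [ 0.655 -0.313  0.028]
box 134 248 [ 0.651 -0.311  0.021]
box 136 248 [ 0.651 -0.307  0.021]
box 138 248 [ 0.651 -0.302  0.021]
box 140 248 [ 0.648 -0.299  0.018]
box 142 247 [ 0.647 -0.294  0.021]
box 144 247 [ 0.647 -0.29   0.02 ]
box 146 246 [ 0.647 -0.284  0.025]
box 148 246 [ 0.645 -0.28   0.023]
box 150 245 [ 0.644 -0.276  0.025]
256 ((607.7365112304688, -305.80352783203125), (109.71803283691406, 70.069580078125), 15.276908874511719)
```

```bash
python3 -m crank '[[[2,0,4,0,255],[0,0,3,0,255],[0,0,0,0,255]]]'; python3 go.py 607 -305 54 194;python3 -m crank '[[[0,0,4,0,255],[0,0,0,0,255],[0,0,0,0,255]]]'; python3 go.py 607 -305 54 194;python3 -m crank '[[[0,0,4,0,255],[0,0,4,0,255],[0,0,0,0,255]]]'; python3 go.py 607 -305 54 194
```

```text
clock: 32.38
eef_pos: [0.6087, -0.3058, 0.0571]
tool_rot: [-0.123, 0.992, 0.003, -0.037]
ft_force: [0.3, -0.0, -2.8]
grip_width: 0.0107
t 32.38 tcp [ 608.7 -305.8   57.1] theta 194.2 j6 deg -39.8 w 0.0107 F [ 0.3 -0.  -2.8] tilt 4.26
turn first 0.2 | then tool shift [1.5 1.2 3.1] | no-turn shift [1.2 1.1 3.2]
clock: 32.75
eef_pos: [0.6091, -0.3064, 0.0564]
tool_rot: [-0.123, 0.992, 0.002, -0.036]
ft_force: [0.2, 0.1, -3.3]
grip_width: 0.011
t 32.75 tcp [ 609.1 -306.4   56.4] theta 194.2 j6 deg -39.8 w 0.011 F [ 0.2  0.1 -3.3] tilt 4.1
turn first 0.2 | then tool shift [1.7 1.8 2.4] | no-turn shift [1.5 1.8 2.5]
clock: 33.12
eef_pos: [0.6093, -0.3069, 0.0563]
tool_rot: [-0.123, 0.992, -0.0, -0.033]
ft_force: [-0.6, 0.1, -2.2]
grip_width: 0.0109
t 33.12 tcp [ 609.3 -306.9   56.3] theta 194.2 j6 deg -39.9 w 0.0109 F [-0.6  0.1 -2.2] tilt 3.83
turn first 0.2 | then tool shift [1.7 2.4 2.3] | no-turn shift [1.6 2.4 2.4]
```

```bash
python3 -m crank '[[[0,0,6,0,255],[0,0,6,0,255],[0,0,6,0,255],[0,0,6,0,255],[0,0,0,0,255]]]'; python3 go.py 607 -305 54 194;python3 -m crank '[[[0,0,8,0,255],[0,0,8,0,255],[0,0,8,0,255],[0,0,8,0,255],[0,0,0,0,255]]]'; python3 go.py 607 -305 54 194
```

```text
clock: 33.75
eef_pos: [0.6093, -0.3078, 0.0559]
tool_rot: [-0.124, 0.992, -0.004, -0.027]
ft_force: [0.3, -1.1, -2.5]
grip_width: 0.0109
t 33.75 tcp [ 609.3 -307.8   55.9] theta 194.2 j6 deg -40.0 w 0.0109 F [ 0.3 -1.1 -2.5] tilt 3.1
turn first 0.2 | then tool shift [1.6 3.3 1.9] | no-turn shift [1.5 3.3 2. ]
clock: 34.38
eef_pos: [0.6097, -0.3095, 0.0557]
tool_rot: [-0.124, 0.992, -0.009, -0.018]
ft_force: [0.0, -0.1, -2.8]
grip_width: 0.0107
t 34.38 tcp [ 609.7 -309.5   55.7] theta 194.3 j6 deg -40.2 w 0.0107 F [ 0.  -0.1 -2.8] tilt 2.33
turn first 0.3 | then tool shift [1.5 5.  1.7] | no-turn shift [1.4 5.1 1.7]
```

```bash
python3 - <<'E'
from h import *
c=grab("scene")
cv2.imwrite("pics/s18.png",cv2.resize(c["img"][160:270,90:200],None,fx=5,fy=5))
c=grab("top")
cv2.imwrite("pics/t18.png",cv2.resize(c["img"][80:220,310:450],None,fx=4,fy=4))
o=bot.get_obs();print(np.round(o["joint_pos"],3),np.round(o["tau"],2),o["ft_torque"])
E
```

```text
[-0.453  0.714  0.359  1.237 -0.036 -0.702] [  1.75 -54.41  23.44  -0.56   0.82   0.  ] [-0.10526254  0.39970913  0.02418327]
```

View pics/s18.png

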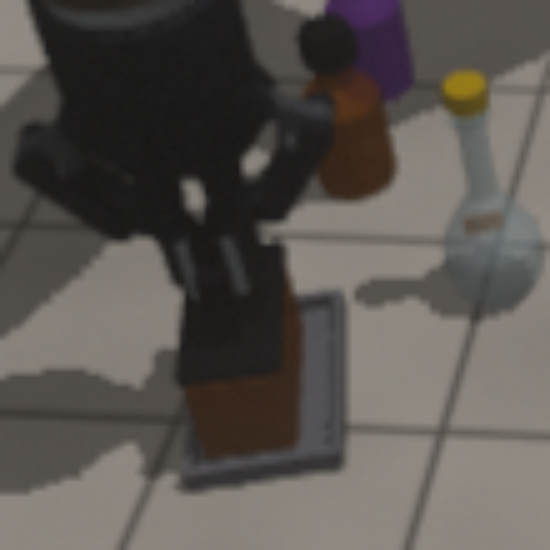

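View pics/t18.png

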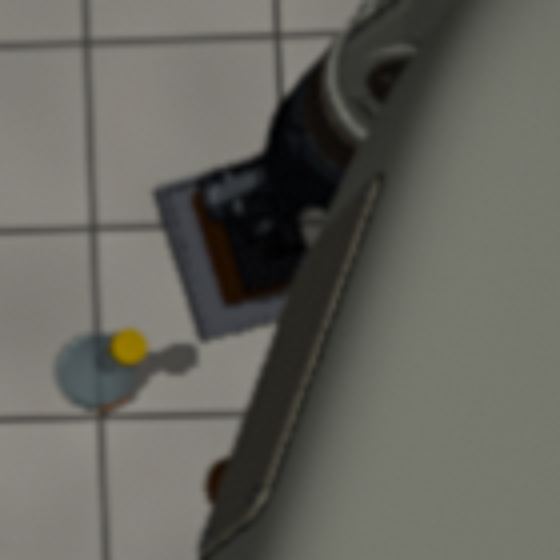

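```bash
python3 -m crank '[[[0,0,-12,0,255],[0,0,0,0,255],[0,8,0,0,255],[0,0,0,0,255],[0,0,0,0,255]]]'; python3 go.py 606 -302 54 194;python3 - <<'E'
from h import *
c=grab("scene")
cv2.imwrite("pics/s19.png",cv2.resize(c["img"][160:270,90:200],None,fx=5,fy=5))
P=cloud(c);im=c["img"].astype(int)
hue=(im[...,2]>im[...,0]*1.5)
m=hue&(np.hypot(P[...,0]-.62,P[...,1]+.30)<.07)&(P[...,2]>.004)&(P[...,2]<.08)
v,u=np.nonzero(m); 
for uu in range(u.min(),u.max()+1,2):
    k=v[u==uu]
    if len(k): k=k.max(); print("box",uu,k,np.round(P[k-1,uu],3))
print(bot.get_obs()["ft_torque"])
E
```

```text
clock: 35.1
eef_pos: [0.6058, -0.3002, 0.0602]
tool_rot: [-0.124, 0.992, -0.007, -0.023]
ft_force: [1.0, -0.2, -2.8]
grip_width: 0.0109
t 35.1 tcp [ 605.8 -300.2   60.2] theta 194.3 j6 deg -39.6 w 0.0109 F [ 1.  -0.2 -2.8] tilt 2.72
turn first 0.3 | then tool shift [ 0.3 -1.8  6.2] | no-turn shift [-0.  -1.7  6.2]
box 131 236 [ 0.65  -0.309  0.06 ]
box 133 241 [ 0.649 -0.309  0.043]
box 135 247 [ 0.648 -0.31   0.021]
box 137 248 [ 0.647 -0.307  0.016]
box 139 248 [ 0.648 -0.301  0.018]
box 141 247 [ 0.645 -0.298  0.018]
box 143 247 [ 0.646 -0.293  0.019]
box 145 247 [ 0.644 -0.289  0.017]
box 147 246 [ 0.643 -0.284  0.019]
box 149 246 [ 0.641 -0.28   0.018]
box 151 246 [ 0.639 -0.276  0.016]
box 153 240 [ 0.628 -0.273  0.024]
[ 0.01121936 -0.1082091   0.00691953]
```

View pics/s19.png

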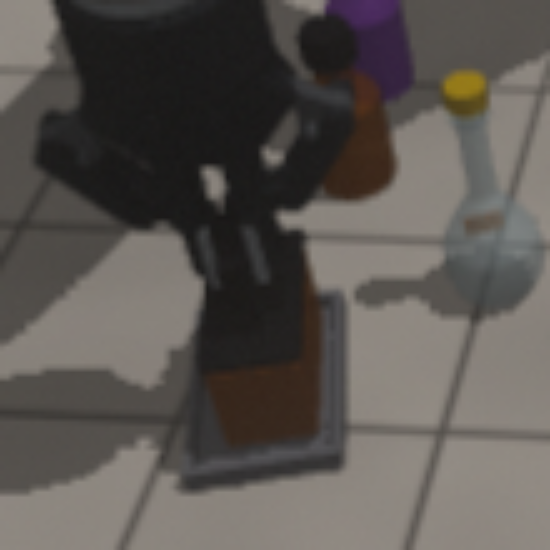

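```bash
python3 -m crank '[[[0,-2,4,0,255],[0,0,0,0,255],[0,0,0,0,255]]]'; python3 go.py 606 -302 54 194;python3 -m crank '[[[0,0,4,0,255],[0,0,0,0,255],[0,0,0,0,255]]]'; python3 go.py 606 -302 54 194;python3 -m crank '[[[0,0,4,0,255],[0,0,0,0,255],[0,0,0,0,255]]]';  python3 go.py 606 -302 54 194; python3 -c "
from h import *
print(bot.get_obs()['ft_torque'])"
```

```text
clock: 35.52
eef_pos: [0.6061, -0.3025, 0.0558]
tool_rot: [-0.124, 0.992, -0.007, -0.023]
ft_force: [-0.5, 0.1, -1.9]
grip_width: 0.0108
t 35.52 tcp [ 606.1 -302.5   55.8] theta 194.3 j6 deg -39.8 w 0.0108 F [-0.5  0.1 -1.9] tilt 2.72
turn first 0.3 | then tool shift [0.  0.5 1.8] | no-turn shift [-0.1  0.5  1.8]
clock: 35.9
eef_pos: [0.6067, -0.3038, 0.0556]
tool_rot: [-0.124, 0.992, -0.008, -0.021]
ft_force: [0.6, -0.3, -3.3]
grip_width: 0.0109
t 35.9 tcp [ 606.7 -303.8   55.6] theta 194.2 j6 deg -39.8 w 0.0109 F [ 0.6 -0.3 -3.3] tilt 2.61
turn first 0.2 | then tool shift [0.3 1.9 1.6] | no-turn shift [0.2 1.9 1.6]
clock: 36.28
eef_pos: [0.6071, -0.3051, 0.0549]
tool_rot: [-0.124, 0.992, -0.01, -0.02]
ft_force: [0.1, -0.7, -0.6]
grip_width: 0.0109
t 36.27 tcp [ 607.1 -305.1   54.9] theta 194.2 j6 deg -39.8 w 0.0109 F [ 0.1 -0.7 -0.6] tilt 2.56
turn first 0.2 | then tool shift [0.4 3.2 0.9] | no-turn shift [0.3 3.2 0.8]
[ 0.00580265 -0.08643819  0.01392868]
```

```bash
python3 -m crank '[[[0,2,0,0,255],[0,0,0,0,180],[0,0,0,0,160],[0,0,0,0,130],[0,0,0,0,90],[0,0,0,0,70],[0,0,0,0,70],[0,0,0,0,70]]]'; python3 go.py 606 -302 54 194; python3 - <<'E'
from h import *
c=grab("scene")
cv2.imwrite("pics/s20.png",cv2.resize(c["img"][160:270,90:200],None,fx=5,fy=5))
E
```

```text
clock: 37.28
eef_pos: [0.607, -0.3031, 0.0543]
tool_rot: [-0.124, 0.992, -0.01, -0.02]
ft_force: [0.4, 0.4, -0.4]
grip_width: 0.0619
t 37.27 tcp [ 607.  -303.1   54.3] theta 194.2 j6 deg -39.7 w 0.0619 F [ 0.4  0.4 -0.4] tilt 2.57
turn first 0.2 | then tool shift [0.7 1.3 0.3] | no-turn shift [0.7 1.3 0.3]
```

View pics/s20.png

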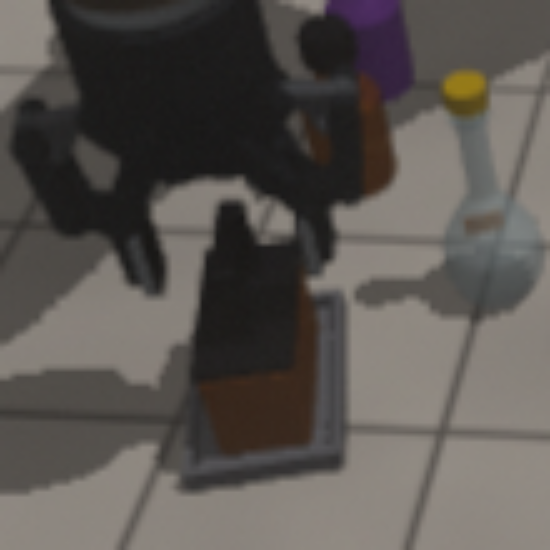

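```bash
python3 -m crank '[[[0,0,-20,0,70],[0,0,-40,0,70],[0,0,-40,0,70],[0,0,0,-8.7,0],[0,0,0,-8.7,0],[0,0,0,-8.7,0],[0,0,0,0,0]]]'; python3 go.py 449 -304 140 220
```

```text
clock: 38.2
eef_pos: [0.6107, -0.3005, 0.1575]
tool_rot: [-0.351, 0.936, -0.005, -0.022]
ft_force: [0.4, 0.0, 0.2]
grip_width: 0.0857
t 38.2 tcp [ 610.7 -300.5  157.5] theta 221.1 j6 deg -66.2 w 0.0857 F [0.4 0.  0.2] tilt 2.57
turn first 1.1 | then tool shift [126.1 101.2  17.5] | no-turn shift [123.3 103.4  23.6]
```

```bash
python3 -m crank '[[[15,13,0,0,0],[25,21,0,0,0],[25,21,0,0,0],[25,21,0,0,0],[20,16,0,0,0],[12,9,0,0,0],[0,0,0,0,0],[0,0,0,0,0]]]'; python3 go.py 449 -304 140 220
python3 - <<'E'
from h import *
c=grab("top");P=cloud(c);Z=P[...,2]
cv2.imwrite("pics/t21.png",cv2.resize(c["img"][100:250,290:450],None,fx=4,fy=4))
m=(np.hypot(P[...,0]-.602,P[...,1]+.305)<.05)&(Z>.097)&(Z<.115)
q=P[m]; print(len(q),np.mean(q,0),cv2.minAreaRect(q[:,:2].astype(np.float32)*1000))
m=(np.hypot(P[...,0]-.602,P[...,1]+.305)<.055)&(Z>.05)&(Z<.075)
q=P[m]; print(len(q),np.mean(q,0),cv2.minAreaRect(q[:,:2].astype(np.float32)*1000))
E
```

```text
clock: 39.2
eef_pos: [0.4482, -0.303, 0.1628]
tool_rot: [-0.341, 0.94, -0.006, -0.021]
ft_force: [0.6, -0.1, 0.5]
grip_width: 0.0855
t 39.2 tcp [ 448.2 -303.   162.8] theta 219.9 j6 deg -72.5 w 0.0855 F [ 0.6 -0.1  0.5] tilt 2.54
turn first -0.1 | then tool shift [ 0.  -1.3 22.8] | no-turn shift [-1.  -1.4 22.8]
128 [ 0.60280336 -0.30250284  0.10430492] ((603.0545043945312, -303.5219421386719), (49.511783599853516, 12.472414016723633), 12.911420822143555)
423 [ 0.59982625 -0.29775843  0.06269131] ((603.6653442382812, -303.3826599121094), (79.96498107910156, 43.48514938354492), 13.323383331298828)
```

View pics/t21.png

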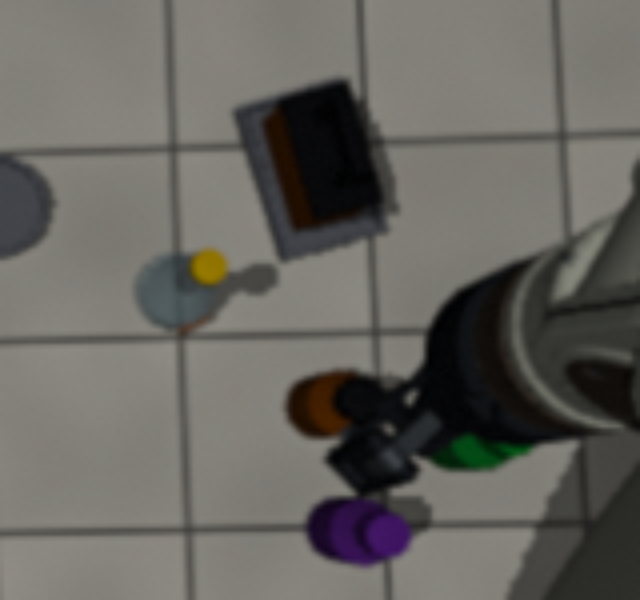

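```bash
python3 -m crank '[[[0,0,30,0,70],[0,0,30,0,70],[0,0,0,0,70],[0,0,0,0,70]]]'; python3 go.py 449.2 -304.2 44 220; python3 - <<'E'
from h import *
c=grab("scene")
cv2.imwrite("pics/s22.png",cv2.resize(c["img"][100:220,90:210],None,fx=5,fy=5))
E
```

```text
clock: 39.75
eef_pos: [0.4501, -0.3051, 0.1025]
tool_rot: [-0.342, 0.94, -0.007, -0.02]
ft_force: [0.3, -0.2, -0.2]
grip_width: 0.0621
t 39.75 tcp [ 450.1 -305.1  102.5] theta 219.9 j6 deg -72.6 w 0.0621 F [ 0.3 -0.2 -0.2] tilt 2.46
turn first -0.1 | then tool shift [ 0.2  1.3 58.5] | no-turn shift [-2.3  1.3 58.4]
```

View pics/s22.png

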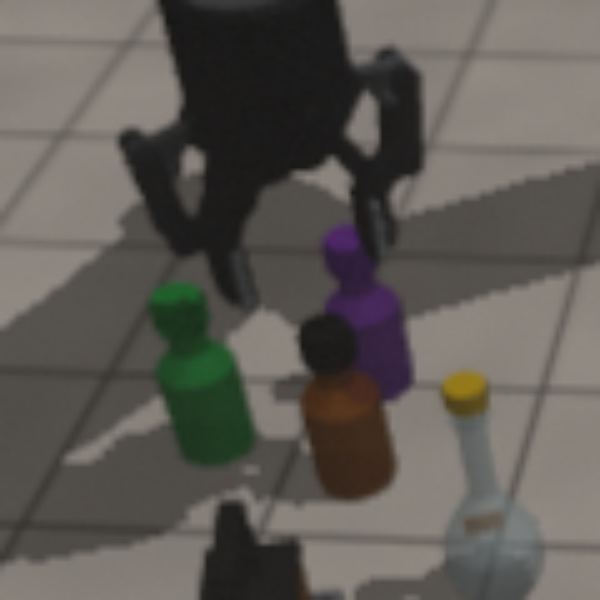

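```bash
python3 -m crank '[[[-1,1,20,0,70],[-1,0,20,0,70],[0,0,8,0,70],[0,0,0,0,70],[0,0,0,0,70]]]'; python3 go.py 449.2 -304.2 44 220; python3 - <<'E'
from h import *
c=grab("scene")
cv2.imwrite("pics/s23.png",cv2.resize(c["img"][100:220,90:210],None,fx=5,fy=5))
E
```

```text
clock: 40.42
eef_pos: [0.4545, -0.307, 0.0597]
tool_rot: [-0.342, 0.94, -0.012, -0.017]
ft_force: [0.9, 0.4, 0.8]
grip_width: 0.062
t 40.42 tcp [ 454.5 -307.    59.7] theta 219.9 j6 deg -72.6 w 0.062 F [0.9 0.4 0.8] tilt 2.34
turn first -0.1 | then tool shift [ 2.3  5.5 15.7] | no-turn shift [ 1.6  5.7 15.8]
```

View pics/s23.png

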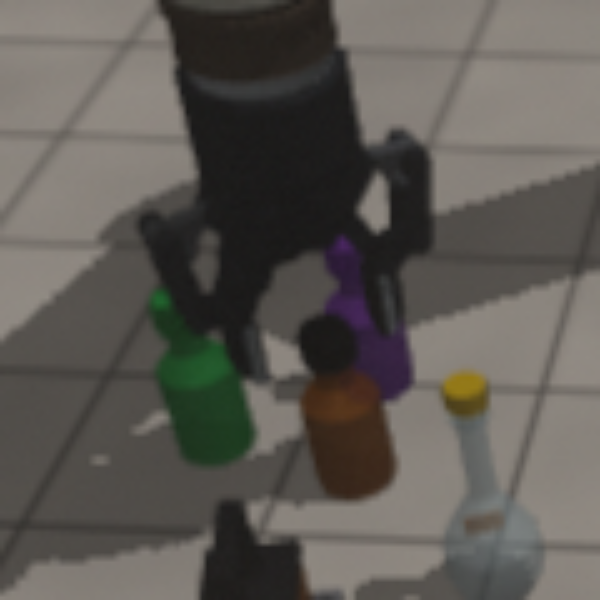

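```bash
python3 -m crank '[[[2,6,0,0,70],[0,0,12,0,70],[0,0,0,0,70],[0,0,0,0,70]]]'; python3 go.py 449.2 -304.2 44 220; python3 - <<'E'
from h import *
c=grab("scene")
cv2.imwrite("pics/s24.png",cv2.resize(c["img"][100:220,90:210],None,fx=5,fy=5))
E
```

```text
clock: 40.98
eef_pos: [0.4488, -0.3041, 0.048]
tool_rot: [-0.341, 0.94, -0.013, -0.016]
ft_force: [0.3, -0.5, 0.3]
grip_width: 0.0619
t 40.98 tcp [ 448.8 -304.1   48. ] theta 219.9 j6 deg -72.6 w 0.0619 F [ 0.3 -0.5  0.3] tilt 2.34
turn first -0.1 | then tool shift [-0.3 -0.3  4. ] | no-turn shift [-0.4 -0.2  4. ]
```

View pics/s24.png

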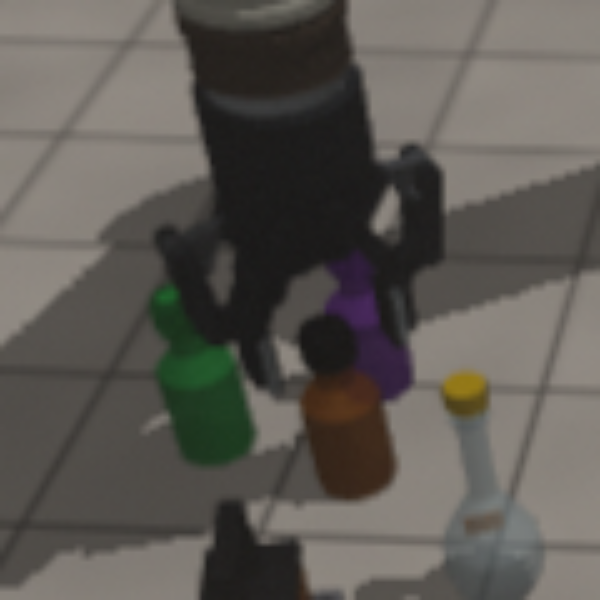

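```bash
python3 -m crank '[[[0,0,3,0,70],[0,0,0,0,255],[0,0,0,0,255],[0,0,0,0,255],[0,0,0,0,255],[0,0,0,0,255],[0,0,0,0,255],[0,0,0,0,255]]]'; python3 go.py 449.2 -304.2 44 220; python3 -m crank '[[[0,0,-10,0,255],[0,0,-30,0,255],[0,0,-40,0,255],[0,0,-40,0,255],[0,0,-40,0,255],[0,0,0,0,255]]]'; python3 go.py 586 -99.3 200 220; python3 - <<'E'
from h import *
c=grab("scene")
cv2.imwrite("pics/s25.png",cv2.resize(c["img"][50:240,90:260],None,fx=3.4,fy=3.15))
E
```

```text
clock: 42.02
eef_pos: [0.449, -0.3045, 0.0449]
tool_rot: [-0.341, 0.94, -0.013, -0.016]
ft_force: [-0.1, 0.3, 0.4]
grip_width: 0.0242
t 42.02 tcp [ 449.  -304.5   44.9] theta 219.9 j6 deg -72.7 w 0.0242 F [-0.1  0.3  0.4] tilt 2.34
turn first -0.1 | then tool shift [-0.3  0.1  0.9] | no-turn shift [-0.4  0.1  0.9]
clock: 42.78
eef_pos: [0.4516, -0.2979, 0.2113]
tool_rot: [-0.341, 0.94, -0.012, -0.017]
ft_force: [0.4, -0.6, -1.2]
grip_width: 0.0244
t 42.77 tcp [ 451.6 -297.9  211.3] theta 219.9 j6 deg -71.9 w 0.0244 F [ 0.4 -0.6 -1.2] tilt 2.32
turn first -0.1 | then tool shift [-230.6   65.7   11.3] | no-turn shift [-230.8   66.     1.6]
```

View pics/s25.png

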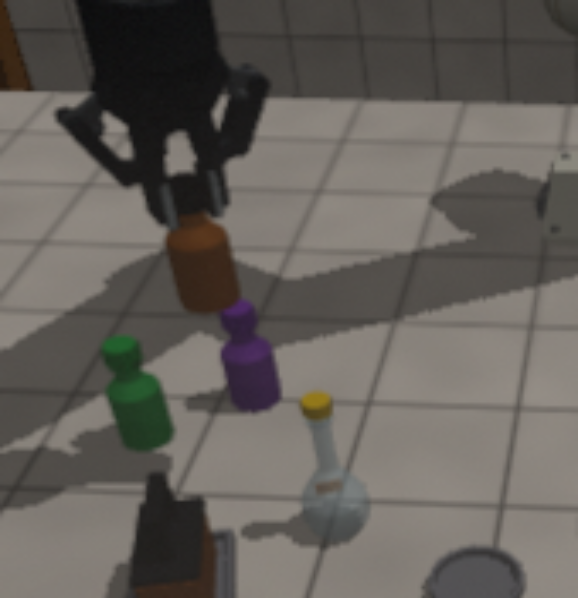

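The amber slim bottle is held at (203,270) with green and purple undisturbed. I'll detour around flask B with the bottle held high.

```bash
python3 -m crank '[[[-15,18,0,0,255],[-26,31,0,0,255],[-26,31,0,0,255],[-26,31,0,0,255],[-20,24,0,0,255],[-8,9,0,0,255],[0,0,0,0,255],[0,0,0,0,255]]]'; python3 go.py 586 -99.3 200 220
```

```text
clock: 43.82
eef_pos: [0.4439, -0.1035, 0.1935]
tool_rot: [-0.34, 0.94, -0.005, -0.025]
ft_force: [0.0, -0.2, -0.5]
grip_width: 0.0247
t 43.83 tcp [ 443.9 -103.5  193.5] theta 219.8 j6 deg -51.4 w 0.0247 F [ 0.  -0.2 -0.5] tilt 2.96
turn first -0.2 | then tool shift [-111.6  -88.2   -6.5] | no-turn shift [-111.4  -87.7  -12.9]
```

```bash
python3 -m crank '[[[-12,-10,0,0,255],[-25,-20,0,0,255],[-25,-20,0,0,255],[-22,-17,0,0,255],[-15,-12,0,0,255],[-8,-6,0,0,255],[0,0,0,0,255],[0,0,0,0,255]]]'; python3 go.py 586 -99.3 100 220
```

```text
clock: 44.82
eef_pos: [0.5899, -0.1077, 0.1848]
tool_rot: [-0.335, 0.942, -0.006, -0.025]
ft_force: [0.2, -0.7, -1.1]
grip_width: 0.0245
t 44.83 tcp [ 589.9 -107.7  184.8] theta 219.2 j6 deg -48.5 w 0.0245 F [ 0.2 -0.7 -1.1] tilt 2.9
turn first -0.8 | then tool shift [-2.4  8.9 84.8] | no-turn shift [-6.6  8.5 84.6]
```

```bash
python3 -m crank '[[[-3,8,30,0,255],[-1,0,40,0,255],[-1,0,30,0,255],[0,0,10,0,255],[0,0,0,0,255],[0,0,0,0,255]]]'; python3 go.py 586 -99.3 55 220; python3 - <<'E'
from h import *
c=grab("scene")
cv2.imwrite("pics/s26.png",cv2.resize(c["img"][150:270,170:290],None,fx=5,fy=5))
E
```

```text
clock: 45.58
eef_pos: [0.5838, -0.1023, 0.0773]
tool_rot: [-0.335, 0.942, -0.007, -0.022]
ft_force: [-0.3, 1.2, -0.8]
grip_width: 0.0241
t 45.58 tcp [ 583.8 -102.3   77.3] theta 219.1 j6 deg -47.9 w 0.0241 F [-0.3  1.2 -0.8] tilt 2.61
turn first -0.9 | then tool shift [-3.7  0.9 22.3] | no-turn shift [-4.7  0.9 22.2]
```

View pics/s26.png

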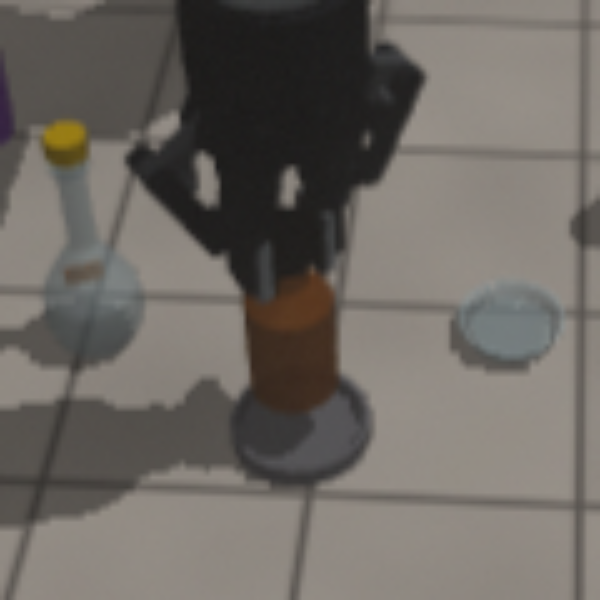

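```bash
python3 -m crank '[[[-4,1,8,0,255],[0,0,10,0,255],[0,0,0,0,255],[0,0,0,0,255],[0,0,0,0,255]]]'; python3 go.py 586 -99.3 55 220; python3 - <<'E'
from h import *
c=grab("scene")
cv2.imwrite("pics/s27.png",cv2.resize(c["img"][180:260,190:270],None,fx=7,fy=7))
E
```

```text
clock: 46.25
eef_pos: [0.5874, -0.0994, 0.0599]
tool_rot: [-0.335, 0.942, -0.008, -0.02]
ft_force: [-0.3, 0.1, 0.3]
grip_width: 0.0241
t 46.25 tcp [587.4 -99.4  59.9] theta 219.1 j6 deg -47.6 w 0.0241 F [-0.3  0.1  0.3] tilt 2.47
turn first -0.9 | then tool shift [1.  1.  4.9] | no-turn shift [0.8 1.  4.9]
```

View pics/s27.png

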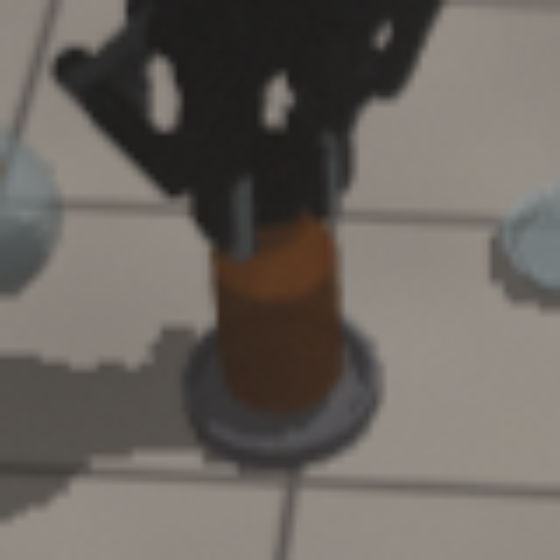

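```bash
python3 -m crank '[[[0,0,4,0,255],[0,0,4,0,255],[0,0,0,0,255],[0,0,0,0,255]]]'; python3 go.py 586 -99.3 49 220; python3 -m crank '[[[0,0,3,0,255],[0,0,0,0,255],[0,0,0,0,255]]]'; python3 go.py 586 -99.3 49 220
```

```text
clock: 46.8
eef_pos: [0.5872, -0.0998, 0.0515]
tool_rot: [-0.335, 0.942, -0.008, -0.02]
ft_force: [0.6, -0.5, -1.7]
grip_width: 0.0244
t 46.8 tcp [587.2 -99.8  51.5] theta 219.1 j6 deg -47.7 w 0.0244 F [ 0.6 -0.5 -1.7] tilt 2.46
turn first -0.9 | then tool shift [0.6 1.2 2.5] | no-turn shift [0.5 1.2 2.5]
clock: 47.18
eef_pos: [0.5875, -0.1, 0.0488]
tool_rot: [-0.335, 0.942, -0.009, -0.019]
ft_force: [-0.3, -0.3, 0.3]
grip_width: 0.0245
t 47.17 tcp [ 587.5 -100.    48.8] theta 219.1 j6 deg -47.7 w 0.0245 F [-0.3 -0.3  0.3] tilt 2.43
turn first -0.9 | then tool shift [ 0.7  1.5 -0.2] | no-turn shift [ 0.7  1.5 -0.1]
```

Touched down at the expected height. Releasing, retreating upwards and backing away.

```bash
python3 -m crank '[[[0,0,0,0,160],[0,0,0,0,130],[0,0,0,0,100],[0,0,0,0,70],[0,0,0,0,70],[0,0,0,0,70]]]'; python3 -m crank '[[[-1,0,-20,0,70],[-1,0,-40,0,70],[-1,0,-40,0,70],[-1,0,-40,0,70],[0,0,-40,0,70],[0,0,0,0,70]]]'; python3 go.py 330 0 220 220
```

```text
clock: 47.92
eef_pos: [0.5878, -0.1001, 0.049]
tool_rot: [-0.335, 0.942, -0.009, -0.019]
ft_force: [-0.0, 0.1, 0.5]
grip_width: 0.0616
clock: 48.68
eef_pos: [0.5958, -0.0919, 0.2331]
tool_rot: [-0.335, 0.942, -0.008, -0.02]
ft_force: [0.3, -0.4, -0.8]
grip_width: 0.0619
t 48.67 tcp [595.8 -91.9 233.1] theta 219.1 j6 deg -46.8 w 0.0619 F [ 0.3 -0.4 -0.8] tilt 2.49
turn first -0.9 | then tool shift [144.5 241.2  13.1] | no-turn shift [147.6 238.9  19. ]
```

```bash
python3 -m crank '[[[18,30,0,0,70],[24,40,0,0,70],[24,40,0,0,70],[24,40,0,0,70],[24,40,0,0,70],[18,30,0,0,70],[0,0,0,0,70],[0,0,0,0,70]]]'; python3 - <<'E'
from h import *
c=grab("top");P=cloud(c);Z=P[...,2]
cv2.imwrite("pics/t30.png",cv2.resize(c["img"][90:260,90:440],None,fx=2.2,fy=2.2))
hsv=cv2.cvtColor(c["img"],cv2.COLOR_BGR2HSV)
for n,x,y in(("wide",.4155,.094),("slim",.5845,-.099),("square",.6206,.3068),("box",.6022,-.3047)):
    d=np.hypot(P[...,0]-x,P[...,1]-y)
    q=P[(d<.03)&(Z>.1)&(Z<.115)]; r=cv2.minAreaRect(q[:,:2].astype(np.float32)*1000)
    b=P[(d<.05)&(Z>.02)&(Z<.075)]; rb=cv2.minAreaRect(b[:,:2].astype(np.float32)*1000)
    print(n,"tray",x,y,"top",len(q),np.round(np.median(q,0),4),np.round(r[0],1),"body",np.round(rb[0],1),np.round(rb[1],1),round(rb[2],1))
m=((Z>.122)&(Z<.138)&(hsv[...,1]>120)).astype(np.uint8); nn,l,st,ce=cv2.connectedComponentsWithStats(m)
for i in range(1,nn):
    q=P[l==i]
    if len(q)>25: print("stopper",np.round(q.mean(0),4))
c=grab("scene");cv2.imwrite("pics/s30.png",c["img"][80:300])
E
```

```text
clock: 49.68
eef_pos: [0.344, -0.0022, 0.2308]
tool_rot: [-0.334, 0.942, -0.006, -0.024]
ft_force: [-0.1, 0.3, -0.5]
grip_width: 0.0618
wide tray 0.4155 0.094 top 184 [0.42   0.0935 0.1052] [420.8  94.8] body [424.2  93.9] [65.5 57.3] 88.8
slim tray 0.5845 -0.099 top 99 [ 0.5856 -0.0991  0.1054] [585.5 -99.4] body [581.  -97.6] [40.7 32.2] 73.6
square tray 0.6206 0.3068 top 141 [0.6196 0.3052 0.1055] [621.3 305.8] body [620.3 306.4] [49.5 49.8] 4.7
box tray 0.6022 -0.3047 top 116 [ 0.6033 -0.3028  0.1047] [ 603.3 -302.8] body [ 603.4 -303.4] [79.6 44. ] 13.6
stopper [ 0.5233 -0.2098  0.1311]
stopper [0.5105 0.2117 0.1314]
```

View pics/t30.png

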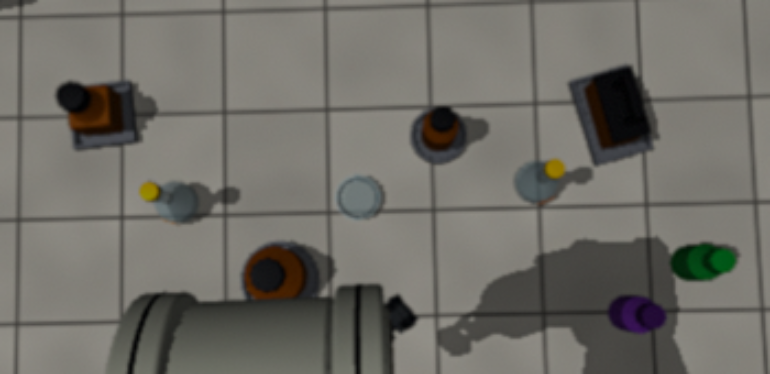

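View pics/s30.png

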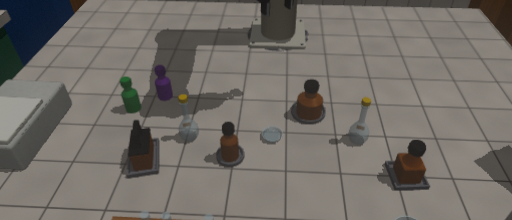

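```bash
python3 -c "
from workcell import bot
print(bot.job_done())"
```

```text
the job is handed in; nothing more can be done
None
```

All four amber containers now stand upright and flat on the floor of their matching trays. I handed the job in at about 50 s of the 122 s allowed. The gripper was open and clear of everything; no verdict was given.

Last top-camera check:

| Container | Distance from tray centre | Top height above bench | Angle to tray |
|---|---|---|---|
| Wide round | about 5 mm | 105 mm | – |
| Slim round | about 1 mm | 105 mm | – |
| Square | about 1–2 mm | 105–106 mm | about 1° |
| Oblong box | about 2 mm | 105 mm | about 1° |

- **Flasks:** both stoppers are within 0.5 mm of where they started. The green and purple look-alikes look untouched in the pictures.
- **Gripper height:** the fingertips looked about 25 mm higher in the camera than the reported tool height, so I set grasp heights from the pictures.
- **Camera disagreement:** the two cameras differed by about 5 mm in x. I worked from the top camera, so the distances above don't have an independent check to better than that.
- **Tool tilt:** the tool picked up about 5° of tilt while carrying the box. It was down to about 2.5° when I released the box.
- **Box placement:** on the first lowering the box sat too close to the rim, so I lifted it and shifted it about 8 mm before setting it down.

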